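Lay a roll in the sloping marking cradle and mark it with punch and mallet

ROBOT

A 6-joint arm with a two-finger parallel gripper is mounted at the origin on the work surface. World frame = base frame: x ahead of the robot, y to its left, z up, the work surface at z = 0. Lengths are in mm, angles in degrees, forces in N, time in s.
With the tool pointing down it reaches from about 300 to 850 mm from the base axis. Payload 4.2 kg.
Tool frame: the origin (TCP) lies at the very end of the fingers, on their centre line; the grasp point (between the pads) lies 19 mm behind it; z points along the fingers, y is the line along which they close (so a half turn about z gives the same grasp; the last joint's range is limited). The gripper opens to 91 mm and grips with 3 to 60 N. Pads are 32 mm wide; open, the fingers measure 118 mm over their backs; the gripper's body (76 mm by 178 mm) begins 60 mm behind the grasp point.
Start: joints at [-64.973, 18.312, 89.639, -0, 72.044, -1.146], TCP at [253.626, -516.059, 213.976] pointing down, gripper open.
Joint ranges: [-177.97, 177.97], [-48.28, 115.42], [12.27, 149.76], [-77.06, 257.06], [2.81, 150.46], [-146.56, 146.56]. Speed limits (degrees/s): [147.25, 147.25, 180, 180, 180, 180].

INTERFACE

Orientations are given as [roll, pitch, yaw] about the fixed x, y, z axes, in that order (R = Rz(yaw) Ry(pitch) Rx(roll)).
In Python, from workcell import env, grab_frame gives the robot as it stands. The module is installed in compiled form; this text tells all that it offers.
- The arm moves only by the tool move_arm, never from a script. Its argument "plan" is a list of rows, each an object of numbers: "tx", "ty", "tz": the shift along the tool's x, y, z in cm; "wx", "wy", "wz": the turn, a rotation vector about the tool's x, y, z in rad. In form: [{"tx": .., "ty": .., "tz": .., "wx": .., "wy": .., "wz": ..}, ...]. A call has 1 to 12 rows; each row shifts and turns the commanded pose from where the row before left it, along the tool's axes as they then stand; what a row does not reach is not made up. A row lasts 1/12 s, in which the tool goes at most 41.7 mm and 7.16 degrees, less where a joint would pass 70% of its speed; a pose out of reach is approached as far as the arm can. A call is refused whole if a number of a shift passes 4.17 or a number of a turn 0.125, either way. A call with a gripper value outside its range is refused whole. "gripper" is the finger opening in cm, from 0 to 9.12, set as the call begins (left out, the last holds). The fingers move at their own pace and stop on an object; "force" is the grip in N (left out, the last holds). Time passes only in rows, so rows that do not move let the fingers close. It gives the time, the measured TCP pose, the force, the opening and the grip force at its end, in the units of the state.
- env.state(): the state, without advancing time (a new reading comes with each control period).
- grab_frame(name): name is "scene" or "top"; returns a dict with "color" (400x640x3 uint8, red, green, blue), "vfov" (degrees; the focal length in pixels is half the picture's height over the tangent of half this angle, whatever the lens; pixels are square), "cx", "cy" (the principal point, pixels), "view" (4x4, takes a point from world to camera coordinates). Camera axes: x right, y up, looking along -z (the intrinsics and any distortion apply to the point x, -y, -z); pixel columns grow to the right and rows downward; lengths in mm; the calibration is good to about 2 mm. A picture is of the moment at which its call begins. There is no depth.
- env.job_done(): hands the job in; it is judged then, once.
The state is a dict: "time_s": time; "qpos": joint angles; "qvel": joint speeds; "effort": joint torques, N m; "ee_pos": TCP position; "ee_rot": TCP orientation; "force": force on the tool from outside, world axes, zero at the start; "torque": the same for the moment, N m; "gripper_width": finger opening in mm; "gripper_force": force on a finger pad.
Only numpy, scipy, OpenCV 4.12 (cv2) and the standard library are available. Lean on these libraries where they do the work, as an engineer would, in place of code of your own. Each camera call takes 0.05 s, during which the arm holds its last target. There are 200 camera calls.

TASK

Lay the big roll from its wooden bed into the two sloping V saddles of the marking jig: slide it downhill under the punch, feel for the sprung pad at the low end, press no more than gently, and leave the roll resting against the pad, released. Then take the mallet and, with a brisk blow, drive the sprung punch down onto the roll, keeping the fingers off the punch. Stand the mallet back on its rubber mat, upright on the face of its head; the roll stays in the saddles against the pad, and the other things on the table stay where they are.

Things in the scene. Friction and masses are not known exactly. Their poses are not given: they have to be found in the camera images.
- roll: the big paper-wrapped roll: brown cylinder 48 mm across, 200 mm long, 0.29 to 0.45 kg; origin at its middle, x along its axis (either way round, both ends alike). Starts lying level on the bed, axis 32 mm above the table.
- bed: low plywood bed, 200 mm (x) by 74 mm (y), 6 mm thick, with two round battens along x (10 mm thick, tops 16 mm above the table, at y +-20 mm) that keep the roll from rolling; origin under its centre. Fixed; on the left or the right of the jig.
- jig: the green marking jig, fixed to the table: steel base plate 150 x 250 mm, 12 mm thick, carrying the cradle; origin on the table under the cradle's origin, z up, y the level direction that points to the uphill side.
- cradle: the jig's fixed sloping cradle; origin 135 mm above the table ON the axis line that a seated roll has. Its y axis points uphill along that line (0.35 rad, 20 degrees, above level), z is square to the slope, upward, x is level and points away from the robot. A spine 34 mm wide, top at z = -56 mm, runs below the line. The roll does not slide down the slope by itself.
- saddle_high (a point): point on the seated roll's axis line over the upper V saddle (cradle y = +72 mm). The saddle is 14 mm long in y; its 45 degree arms end 13 mm below the axis line and reach x = +-27 mm, so fingertips kept above cradle z = -12 mm pass over it. Between the saddles the fingers have free room beside the roll.
- saddle_low (a point): the same over the lower, equal V saddle (cradle y = -65 mm). Straight above it hangs the punch, tip at cradle z = 42 mm, 18 mm clear of a seated roll, in a bridge 24 mm wide in y, underside at z = 54 mm, top at 80 mm, that comes from a post at x = 70 to 86 mm. The roll has to be slid in under it along the slope from the uphill side.
- foot: fixed block at the low end of the cradle (origin on the axis line, 147 mm downhill of the cradle's origin, axes alike). A set screw in it holds a square sprung steel pad, 46 mm wide, 44 mm high, which faces uphill to meet the roll's lower end. The screw's setting differs each time and is not reported: the relaxed pad face stands anywhere from cradle y = -80 to -120 mm, so feel for it.
- pad_zone (a point): middle of the range in which the pad's face may stand: cradle (0, -100, 0) mm. The pad gives way 6 mm, at 0.9 N to start and 2.7 N at its end, then it is rigid. Friction in the saddles and the roll's weight keep a roll left touching the pad; a little spring-back is harmless. More than 10 N on the pad is too hard.
- punch (a joint): travel of the sprung punch, square to the slope (along the cradle's -z): 0 up, meets a seated roll at 18 mm, 24 mm at its end stop. About 3 N to start, 7.5 N to reach the roll; springs back when let go.
- punch_head (a point): centre of the top of the punch's flat round head (32 mm across), at cradle x = 0, y = -65, z = 112 mm when up
- mallet: wooden mallet, 0.32 kg, standing on the lower round face of its head: head a cylinder 56 mm across, 80 mm high along z, origin at the centre of the lower face (the face that strikes), handle a bar along -x from x = -28 to -160 mm, 22 mm wide (y), 24 mm high (z), its middle at z = 45 mm. The handle points roughly towards the robot.
- mat: black rubber mat, 180 mm (x) by 140 mm (y), 4 mm thick, origin under its centre. Fixed; on the other side of the jig from the bed.
- screwdriver: screwdriver, 190 mm long, lying near the robot; bystander
- tape: roll of clear tape, 90 mm across, 22 mm high, lying near the robot; bystander
- stub_a: short thick roll, 48 mm across, 110 mm high, standing on end behind the jig; bystander
- stub_b: thin roll, 34 mm across, 130 mm high, standing on end behind the jig; bystander
- glue: white glue jar, 72 mm across, 100 mm high; bystander
- carton: small closed carton, 90 x 130 x 70 mm high; bystander
- bundle: white wrapped bundle, 60 x 110 x 50 mm high; bystander
There are look-alikes about, which are no part of the job. What is shaped like the roll but orange is not meant.

How it is judged:
By the outcome, as a careful person would: the job done as asked, in the order asked, and still so for the second after the job is handed in, with the robot touching nothing.
It also fails if it takes over 72 s, if anything falls off the work surface, if the arm or the gripper's body presses on something with over 40 N, if the wrist force passes 120 N, or if a joint passes its speed limit or range.

## Working session

There is one attempt and no reset: what is moved stays moved. The work goes in short steps, Python scripts to look and compute and a tool call to move; the robot and the scene stay as the last step left them, time stands still between calls to the robot, and variables do not carry over. Pictures are saved under pics/ and viewed, at most 10 in all, crops included, and the job is handed in when it is done.

Besides the shell and the picture viewer there is one more tool, called after "Emit:" as name([rows], argument=value, ...), one row to a line, values as JSON. move_arm: Moves the arm, as the interface text tells. Its arguments: {"type":"object","properties":{"plan":{"type":"array","items":{"type":"object","properties":{"tx":{"type":"number"},"ty":{"type":"number"},"tz":{"type":"number"},"wx":{"type":"number"},"wy":{"type":"number"},"wz":{"type":"number"}}}},"gripper":{"type":"number"},"force":{"type":"number"}},"required":["plan"]}

```bash
mkdir -p pics
python3 - <<'E'
from workcell import env, grab_frame
import cv2,pickle
s=env.state(); print(s)
d={}
for n in("scene","top"):
    f=grab_frame(n); d[n]=f; cv2.imwrite(f"pics/{n}0.png",f["color"][:,:,::-1]); print(n,{k:v for k,v in f.items() if k!="color"})
pickle.dump(d,open("f0.pkl","wb"))
E
```

```text
{'time_s': 0.0, 'qpos': array([-6.49723667e+01,  1.83528430e+01,  8.97044810e+01, -7.94339377e-04,
        7.20435504e+01, -1.14495770e+00]), 'qvel': array([ 0.06647573,  0.01043719,  0.12061107,  0.08415596, -0.02343014,
       -0.00500528]), 'effort': array([-7.40509277e-04, -4.12469137e+01, -2.31971633e+01,  7.25758960e-02,
        4.57237638e-02, -1.14084510e-04]), 'ee_pos': array([ 253.41837087, -515.60110565,  213.12127038]), 'ee_rot': array([-1.79899131e+02, -1.26060170e-03,  2.61728355e+01]), 'force': array([ 0.19400356, -0.34330129, -0.19240205]), 'torque': array([-0.01918963, -0.01665742, -0.0107135 ]), 'gripper_force': 0.0, 'gripper_width': 91.6279737950487}
scene {'vfov': 43.50173095221429, 'cx': 323.3020321902287, 'cy': 194.7071555725074, 'view': array([[-8.19069613e-01,  5.73693636e-01, -7.62156654e-04,
         4.63856892e+02],
       [-4.16296101e-01, -5.93436016e-01,  6.88862288e-01,
         1.21087076e+02],
       [ 3.94743619e-01,  5.64543450e-01,  7.24891832e-01,
        -1.79984214e+03],
       [ 0.00000000e+00,  0.00000000e+00,  0.00000000e+00,
         1.00000000e+00]])}
top {'vfov': 49.005785693376225, 'cx': 324.12508531172614, 'cy': 199.15678827098708, 'view': array([[-4.64666410e-03, -9.99844261e-01, -1.70253328e-02,
         8.29643253e+00],
       [ 9.82514299e-01, -7.73378067e-03,  1.86026455e-01,
        -5.72836610e+02],
       [-1.86129153e-01, -1.58632305e-02,  9.82397219e-01,
        -1.16851348e+03],
       [ 0.00000000e+00,  0.00000000e+00,  0.00000000e+00,
         1.00000000e+00]])}
```

View pics/scene0.png

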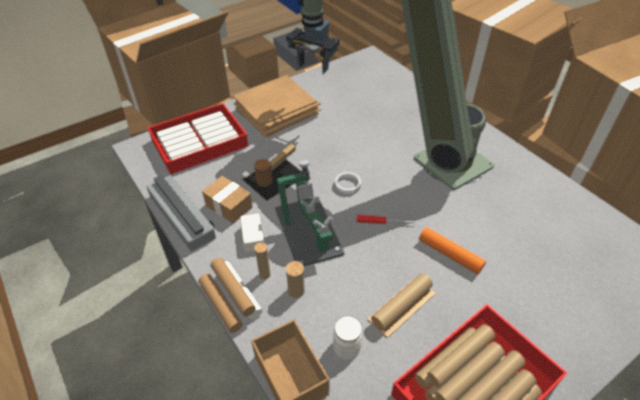

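View pics/top0.png

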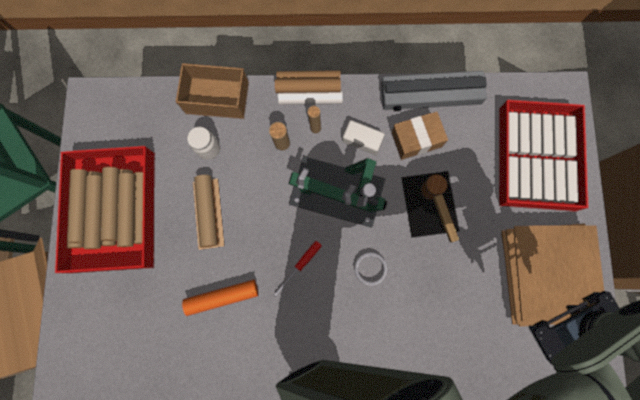

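Run:
```python
import pickle,cv2,numpy as np
d=pickle.load(open("f0.pkl","rb"))
t=d["top"]["color"][:,:,::-1]; s=d["scene"]["color"][:,:,::-1]
R=lambda a,w,h:cv2.resize(a,(w,h),interpolation=cv2.INTER_CUBIC)
c=np.zeros((600,800,3),np.uint8)
c[:300,:400]=R(t[145:235,280:400],400,300)      #3.33x
c[:300,400:]=R(t[160:250,390:510],400,300)
c[300:,:400]=R(s[170:260,265:385],400,300)
c[300:,400:]=R(s[135:225,235:355],400,300)
cv2.imwrite("pics/c0.png",c)
```

```text
(no output)
```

View pics/c0.png

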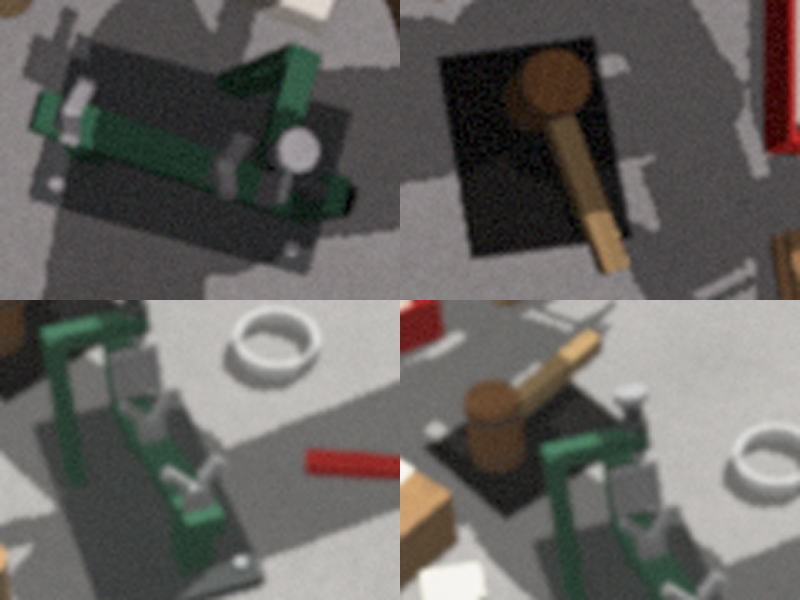

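```bash
cat > h.py <<'E'
import numpy as np,cv2,pickle
from scipy.spatial.transform import Rotation as Rn
def cam(f):
    F=200/np.tan(np.radians(f["vfov"])/2); return F,f["cx"],f["cy"],np.array(f["view"])
def ray(f,p):
    F,cx,cy,V=cam(f); d=np.array([(p[0]-cx)/F,-(p[1]-cy)/F,-1]); R=V[:3,:3]
    return -R.T@V[:3,3],R.T@d/np.linalg.norm(d)
def onz(f,p,z):
    o,d=ray(f,p); return o+d*(z-o[2])/d[2]
def tri(rs):
    A=np.zeros((3,3));b=np.zeros(3)
    for o,d in rs: P=np.eye(3)-np.outer(d,d);A+=P;b+=P@o
    x=np.linalg.solve(A,b); return x,[np.linalg.norm((np.eye(3)-np.outer(d,d))@(x-o)) for o,d in rs]
def proj(f,X):
    F,cx,cy,V=cam(f); c=V[:3,:3]@np.array(X)+V[:3,3]; return np.array([cx+F*c[0]/-c[2],cy-F*c[1]/-c[2]])
E
python3 - <<'E'
from h import *
d=pickle.load(open("f0.pkl","rb")); T,S=d["top"],d["scene"]
def blob(f,box,cond,name):
    x0,y0,x1,y1=box; im=f["color"][y0:y1,x0:x1].astype(int); hsv=cv2.cvtColor(f["color"][y0:y1,x0:x1],cv2.COLOR_RGB2HSV).astype(int)
    m=cond(im,hsv).astype(np.uint8); n,l,st,c=cv2.connectedComponentsWithStats(m); i=1+np.argmax(st[1:,4])
    mm=(l==i).astype(np.uint8); ct=max(cv2.findContours(mm,0,2)[0],key=cv2.contourArea); r=cv2.minAreaRect(ct)
    print(name,st[i,4],c[i]+[x0,y0],np.array(r[0])+[x0,y0],r[1:]); return c[i]+[x0,y0],cv2.boxPoints(r)+[x0,y0]
pt,_=blob(T,(360,178,382,200),lambda a,h:(a.min(2)>120),"punchT")
ps,_=blob(S,(294,155,314,172),lambda a,h:(a.min(2)>150),"punchS")
print(tri([ray(T,pt),ray(S,ps)]),onz(T,pt,218),onz(S,ps,218))
for n,f,p in (("T",T,[(206,210),(216,210),(218,240)]),("S",S,[(400,302),(398,322)])):
    for q in p: print(n,q,f["color"][q[1],q[0]])
# plate edges, top view
C=np.array([(80,38),(350,110),(303,272),(32,197)])/3.3333+[280,145]
print([onz(T,c,12)[:2].round(1) for c in C])
for c in [(436,182),(434,188),(428,188),(447,215)]: print("mallet",c,T["color"][c[1],c[0]])
E
```

```text
punchT 109 [369.03669725 189.5412844 ] [369.  189.5] ((11.0, 10.0), 90.0)
punchS 247 [304.32793522 161.04453441] [303.5 163. ] ((16.0, 19.0), 90.0)
(array([ 562.99956865, -105.01292349,  218.75349667]), [np.float64(1.7896067538641593), np.float64(1.7896067538641987)]) [ 564.50977526 -106.31476281  218.        ] [ 561.5095204  -104.15999266  218.        ]
T (206, 210) [165 135 103]
T (216, 210) [135 104  79]
T (218, 240) [88 64 46]
S (400, 302) [217 189 144]
S (398, 322) [232 199 149]
[array([709.2,  64. ]), array([ 641.9, -171.6]), array([ 500.3, -127.3]), array([567.1, 104.9])]
mallet (436, 182) [71 44 27]
mallet (434, 188) [72 49 39]
mallet (428, 188) [57 39 19]
mallet (447, 215) [89 73 51]
```

Run:
```python
from h import *
d=pickle.load(open("f0.pkl","rb")); T,S=d["top"],d["scene"]
def jig(o,yaw):
    a=.35; J=Rn.from_euler("z",yaw,degrees=True).as_matrix(); A=Rn.from_euler("x",a).as_matrix()
    return lambda p: np.array([o[0],o[1],135])+J@A@np.array(p,float)
g=jig((591,-9.9),-16)
pts=[(0,-65,112),(27,72,-13),(-27,72,-13),(27,-65,-13),(-27,-65,-13),(0,72,-30),(17,72,-56),(-17,72,-56)]
R=lambda a,k:cv2.resize(a,None,fx=k,fy=k,interpolation=cv2.INTER_CUBIC)
c=np.zeros((600,800,3),np.uint8)
def put(f,box,k,at,P):
    x0,y0,x1,y1=box; im=R(np.ascontiguousarray(f["color"][y0:y1,x0:x1,::-1]),k)
    for p in P:
        q=(proj(f,p)-[x0,y0]+.5)*k-.5; cv2.circle(im,tuple(int(v) for v in q),3,(0,0,255),-1)
    h,w=im.shape[:2]; c[at[1]:at[1]+h,at[0]:at[0]+w]=im
P=[g(p) for p in pts]
put(T,(285,150,395,230),3.6,(0,0),P); put(S,(265,150,355,250),3,(530,0),P)
put(T,(185,165,235,255),3.2,(0,300),[]); put(S,(360,265,440,340),3.7,(170,300),[]); put(T,(398,165,468,245),3.6,(480,300),[])
cv2.imwrite("pics/c1.png",c)
```

```text
(no output)
```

View pics/c1.png

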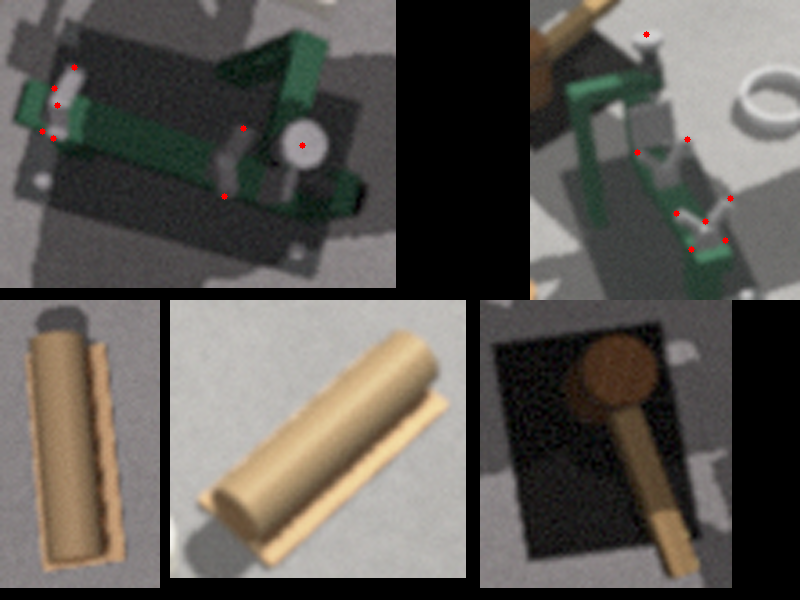

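Run:
```python
from h import *
d=pickle.load(open("f0.pkl","rb")); T,S=d["top"],d["scene"]
print("camT",ray(T,(0,0))[0].round(),"camS",ray(S,(0,0))[0].round())
k=lambda p,x0,y0,s,at:((np.array(p)-at+.5)/s-.5)+[x0,y0]
r=lambda p:k(p,185,165,3.2,(0,300)); m=lambda p:k(p,398,165,3.6,(480,300)); rs=lambda p:k(p,360,265,3.7,(170,300))
for n,p,z in(("top far rim",(58.5,333),52),("bot rim",(78,553),44),("axis far",(58.5,335),32),("axis near",(78,556),32),("bedBL",(45,571),6),("bedBR",(124,560),6),("bedTR",(106,343),6)): print(n,onz(T,r(p),z).round(1))
# scene: axis ends: near end face centre, bed corners
for n,p,z in(("end face centre",(238,515),32),("bed a",(272,566),6),("bed b",(448,403),6)): print("S",n,onz(S,rs(p),z).round(1))
for n,p,z in(("head top",(619,370),84),("handle start",(625,405),61),("handle end",(684,573),61),("mat TL",(494,344),4),("mat TR",(660,322),4),("mat BL",(528,560),4)): print(n,onz(T,m(p),z).round(1))
# mallet head in S : mosaic c0, circle top centre
q=np.array([(492-400)/3.333+235,(398-300)/3.333+135]); print("S head",q,onz(S,q,84).round(1))
q=np.array([(597-400)/3.333+235,(345-300)/3.333+135]); print("S handle end",q,onz(S,q,61).round(1))
# pad
a=.35; M=Rn.from_euler("z",-16,degrees=True).as_matrix()@Rn.from_euler("x",a).as_matrix()
for y in(-80,-90,-100,-110,-120): print(y,[((proj(T,np.array([591,-9.9,135])+M@[x,y,22])-[285,150]+.5)*3.6-.5).round() for x in(-23,23)],[((proj(S,np.array([591,-9.9,135])+M@[x,y,22])-[265,150]+.5)*3-.5+[530,0]).round() for x in(-23,23)])
```

```text
camT [ 345.  -15. 1255.] camS [1141.  822. 1222.]
top far rim [645.7 347.8  52. ]
bot rim [451.7 324.1  44. ]
axis far [648.8 353.7  32. ]
axis near [450.2 327.3  32. ]
bedBL [439.2 363.5   6. ]
bedBR [448.6 293.2   6. ]
bedTR [647.3 317.4   6. ]
S end face centre [641.9 359.2  32. ]
S bed a [636.8 394.3   6. ]
S bed b [439.7 367.5   6. ]
head top [ 606.5 -301.1   84. ]
handle start [ 584.1 -309.9   61. ]
handle end [ 454.9 -347.3   61. ]
mat TL [ 646.8 -220.9    4. ]
mat TR [ 664.  -355.9    4. ]
mat BL [ 471.2 -241.1    4. ]
S head [262.60276028 164.40294029] [ 606.7 -293.7   84. ]
S handle end [294.10591059 148.50135014] [ 464.4 -323.5   61. ]
-80 [array([262., 195.]), array([278., 135.])] [array([675., 104.]), array([632., 115.])]
-90 [array([274., 199.]), array([290., 139.])] [array([673., 101.]), array([630., 111.])]
-100 [array([286., 203.]), array([302., 143.])] [array([670.,  97.]), array([627., 107.])]
-110 [array([298., 207.]), array([314., 148.])] [array([667.,  93.]), array([625., 103.])]
-120 [array([311., 211.]), array([326., 152.])] [array([664.,  90.]), array([622., 100.])]
```

```bash
cat >> h.py <<'E'
from workcell import env, grab_frame
O=np.array([591,-9.9,135.]); CR=Rn.from_euler("z",-16,degrees=True)*Rn.from_euler("x",.35)   # cradle
down=lambda yaw,:Rn.from_euler("xyz",[180,0,yaw],degrees=True)
SL=CR*Rn.from_matrix(np.array([[0,1,0],[1,0,0],[0,0,-1.]]).T)  # tool x=cy, y=cx, z=-cz
def st():
    s=env.state(); return s,np.array(s["ee_pos"]),Rn.from_euler("xyz",s["ee_rot"],degrees=True)
def plan(p,R,N,frm=None):
    s,p0,R0=st()
    if frm: p0,R0=frm
    rel=R0.inv()*R; w=rel.as_rotvec()/N; t=R0.inv().apply(np.array(p)-p0)
    M=sum(Rn.from_rotvec(w*k).as_matrix() for k in range(N)); d=np.linalg.solve(M,t)/10
    print(N,"rows t(cm)",d.round(3),"w",w.round(4),"| total",(t/10).round(2)); return d,w
def cr(p=None):
    s,p0,R0=st(); q=CR.inv().apply((p0 if p is None else p)-O); f=CR.inv().apply(s["force"])
    print("t",round(s["time_s"],2),"tcp cradle",q.round(1),"F cradle",f.round(2),"grip",round(s["gripper_width"],1),round(s["gripper_force"],1),"tool err",(SL.inv()*R0).as_rotvec(True).round(2))
E
python3 - <<'E'
from h import *
print(SL.as_matrix().round(2))
plan((568,345,150),down(7),23)
plan((420,-80,180),down(20),12);plan((568,345,120),down(7),11,(np.array([420,-80,180]),down(20)))
E
```

```text
[[ 0.26  0.96  0.09]
 [ 0.9  -0.28  0.33]
 [ 0.34  0.   -0.94]]
23 rows t(cm) [ 2.413 -3.193  0.277] w [-0.0001  0.      0.0146] | total [ 66.19 -63.35   6.42]
12 rows t(cm) [ 2.714 -2.784  0.279] w [-0.0001  0.      0.009 ] | total [ 34.17 -31.74   3.37]
11 rows t(cm) [ 2.25  -3.427  0.545] w [-0.     -0.      0.0206] | total [ 28.44 -34.88   6.  ]
```

Emit:
move_arm([
  {"tx":2.71,"ty":-2.78,"tz":0.28,"wz":0.009},
  {"tx":2.71,"ty":-2.78,"tz":0.28,"wz":0.009},
  {"tx":2.71,"ty":-2.78,"tz":0.28,"wz":0.009},
  {"tx":2.71,"ty":-2.78,"tz":0.28,"wz":0.009},
  {"tx":2.71,"ty":-2.78,"tz":0.28,"wz":0.009},
  {"tx":2.71,"ty":-2.78,"tz":0.28,"wz":0.009},
  {"tx":2.71,"ty":-2.78,"tz":0.28,"wz":0.009},
  {"tx":2.71,"ty":-2.78,"tz":0.28,"wz":0.009},
  {"tx":2.71,"ty":-2.78,"tz":0.28,"wz":0.009},
  {"tx":2.71,"ty":-2.78,"tz":0.28,"wz":0.009},
  {"tx":2.71,"ty":-2.78,"tz":0.28,"wz":0.009},
  {"tx":2.71,"ty":-2.78,"tz":0.28,"wz":0.009},
], gripper=9.1, force=30)

```text
schema error: expected keys tx, ty, tz, wx, wy, wz
```

```bash
python3 -c "
from h import *
print(st()[1],st()[0]['ee_rot'],st()[0]['qvel'].round())
plan((568,345,120),down(7),12)"
```

```text
[ 253.41873254 -515.62505754  213.21972164] [-1.79908552e+02  1.47327397e-04  2.61740401e+01] [ 0. -0. -0. -0.  0.  0.]
12 rows t(cm) [ 4.666 -6.088  0.782] w [-0.0001  0.      0.0279] | total [ 66.19 -63.35   9.42]
```

Emit:
move_arm([
  {"tx":2.71,"ty":-2.78,"tz":0.28,"wx":0,"wy":0,"wz":0.009},
  {"tx":2.71,"ty":-2.78,"tz":0.28,"wx":0,"wy":0,"wz":0.009},
  {"tx":2.71,"ty":-2.78,"tz":0.28,"wx":0,"wy":0,"wz":0.009},
  {"tx":2.71,"ty":-2.78,"tz":0.28,"wx":0,"wy":0,"wz":0.009},
  {"tx":2.71,"ty":-2.78,"tz":0.28,"wx":0,"wy":0,"wz":0.009},
  {"tx":2.71,"ty":-2.78,"tz":0.28,"wx":0,"wy":0,"wz":0.009},
  {"tx":2.71,"ty":-2.78,"tz":0.28,"wx":0,"wy":0,"wz":0.009},
  {"tx":2.71,"ty":-2.78,"tz":0.28,"wx":0,"wy":0,"wz":0.009},
  {"tx":2.71,"ty":-2.78,"tz":0.28,"wx":0,"wy":0,"wz":0.009},
  {"tx":2.71,"ty":-2.78,"tz":0.28,"wx":0,"wy":0,"wz":0.009},
  {"tx":2.71,"ty":-2.78,"tz":0.28,"wx":0,"wy":0,"wz":0.009},
  {"tx":2.71,"ty":-2.78,"tz":0.28,"wx":0,"wy":0,"wz":0.009},
], gripper=9.1, force=30)

```text
time_s: 1.1
ee_pos: [420.0, -79.2, 180.1]
ee_rot: [180.0, 0.0, 20.0]
force: [0.8, -0.7, 0.4]
gripper_width: 91.0
gripper_force: 0.0
```

```bash
python3 -c "
from h import *
print(st()[1],st()[0]['ee_rot'],st()[0]['qvel'].round())
plan((568,345,120),down(7),12)"
```

```text
[419.99708525 -79.20684871 180.1402441 ] [1.79995729e+02 9.24353518e-03 1.99589252e+01] [62. 10. -7. -0. -4. 68.]
12 rows t(cm) [ 2.057 -3.138  0.501] w [0.     0.     0.0188] | total [ 28.39 -34.82   6.01]
```

Emit:
move_arm([
  {"tx":2.06,"ty":-3.14,"tz":0.5,"wx":0,"wy":0,"wz":0.019},
  {"tx":2.06,"ty":-3.14,"tz":0.5,"wx":0,"wy":0,"wz":0.019},
  {"tx":2.06,"ty":-3.14,"tz":0.5,"wx":0,"wy":0,"wz":0.019},
  {"tx":2.06,"ty":-3.14,"tz":0.5,"wx":0,"wy":0,"wz":0.019},
  {"tx":2.06,"ty":-3.14,"tz":0.5,"wx":0,"wy":0,"wz":0.019},
  {"tx":2.06,"ty":-3.14,"tz":0.5,"wx":0,"wy":0,"wz":0.019},
  {"tx":2.06,"ty":-3.14,"tz":0.5,"wx":0,"wy":0,"wz":0.019},
  {"tx":2.06,"ty":-3.14,"tz":0.5,"wx":0,"wy":0,"wz":0.019},
  {"tx":2.06,"ty":-3.14,"tz":0.5,"wx":0,"wy":0,"wz":0.019},
  {"tx":2.06,"ty":-3.14,"tz":0.5,"wx":0,"wy":0,"wz":0.019},
  {"tx":2.06,"ty":-3.14,"tz":0.5,"wx":0,"wy":0,"wz":0.019},
  {"tx":2.06,"ty":-3.14,"tz":0.5,"wx":0,"wy":0,"wz":0.019},
])

```text
time_s: 2.1
ee_pos: [568.4, 345.1, 119.4]
ee_rot: [180.0, 0.1, 6.9]
force: [1.0, 0.6, -0.5]
gripper_width: 90.6
gripper_force: 0.0
```

```bash
python3 -c "
from h import *
print(st()[1],st()[0]['ee_rot'],st()[0]['qvel'].round())
plan((568,345,22),down(7),5)
f=grab_frame('scene');pickle.dump(f,open('f1.pkl','wb'))
print([proj(f,(568+45*s*.122,345-45*s*.9925,130)).round(1) for s in (-1,1)])
cv2.imwrite('pics/s1.png',cv2.resize(f['color'][200:350,310:510,::-1],None,fx=4,fy=4))"
```

```text
[568.35233776 345.09220157 119.43082694] [1.79963199e+02 6.56002651e-02 6.89781962e+00] [ 23.  34. -52.  -0.  17.  36.]
5 rows t(cm) [-0.006  0.     1.949] w [ 0.0001  0.0002 -0.0004] | total [-0.02 -0.    9.74]
[array([413.2, 295.8]), array([387. , 273.7])]
```

View pics/s1.png

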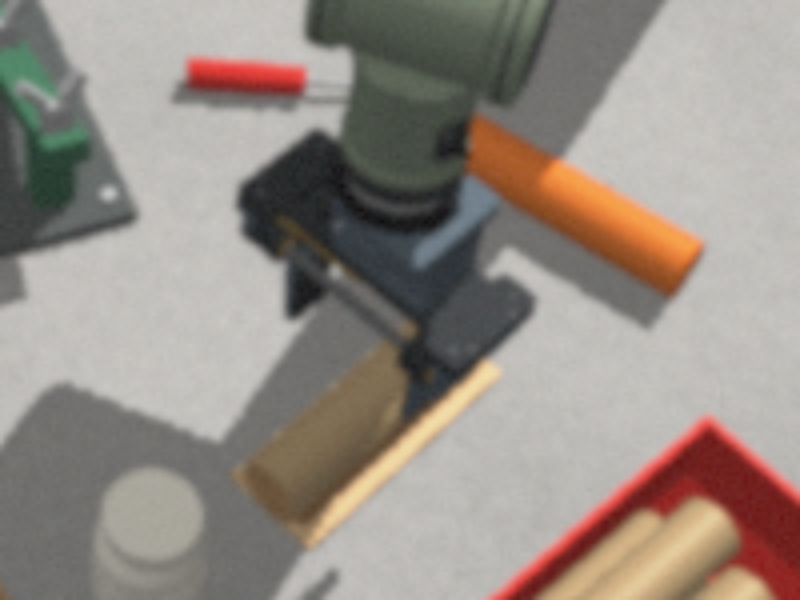

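Emit:
move_arm([
  {"tx":0,"ty":0,"tz":1.5,"wx":0,"wy":0,"wz":0},
  {"tx":0,"ty":0,"tz":2.5,"wx":0,"wy":0,"wz":0},
  {"tx":0,"ty":0,"tz":2.5,"wx":0,"wy":0,"wz":0},
  {"tx":0,"ty":0,"tz":1.7,"wx":0,"wy":0,"wz":0},
  {"tx":0,"ty":0,"tz":1.0,"wx":0,"wy":0,"wz":0},
  {"tx":0,"ty":0,"tz":0.55,"wx":0,"wy":0,"wz":0},
  {"tx":0,"ty":0,"tz":0,"wx":0,"wy":0,"wz":0},
])

```text
time_s: 2.73
ee_pos: [567.9, 342.9, 21.7]
ee_rot: [179.9, 0.1, 6.9]
force: [-0.2, 1.1, -0.1]
gripper_width: 90.6
gripper_force: 0.0
```

Emit:
move_arm([
  {"tx":0,"ty":0,"tz":0,"wx":0,"wy":0,"wz":0},
  {"tx":0,"ty":0,"tz":0,"wx":0,"wy":0,"wz":0},
  {"tx":0,"ty":0,"tz":0,"wx":0,"wy":0,"wz":0},
  {"tx":0,"ty":0,"tz":0,"wx":0,"wy":0,"wz":0},
  {"tx":0,"ty":0,"tz":0,"wx":0,"wy":0,"wz":0},
  {"tx":0,"ty":0,"tz":0,"wx":0,"wy":0,"wz":0},
], gripper=4.2, force=30)

```text
time_s: 3.23
ee_pos: [568.6, 343.4, 23.3]
ee_rot: [-180.0, -0.0, 6.9]
force: [-0.5, 0.3, -0.1]
gripper_width: 53.7
gripper_force: 0.0
```

```bash
python3 -c "
from h import *
s=st()[0]; print(s['force'],s['torque'],s['qvel'].round(1),s['time_s'])
f=grab_frame('scene');pickle.dump(f,open('f2.pkl','wb'))"
```

```text
[-0.49935105  0.29769176 -0.11892585] [ 0.06345111 -0.06399349 -0.01480191] [-0.   0.1  0.1  0.  -0.1  0. ] 3.2333
```

Emit:
move_arm([
  {"tx":0,"ty":0,"tz":0,"wx":0,"wy":0,"wz":0},
  {"tx":0,"ty":0,"tz":0,"wx":0,"wy":0,"wz":0},
  {"tx":0,"ty":0,"tz":0,"wx":0,"wy":0,"wz":0},
  {"tx":0,"ty":0,"tz":0,"wx":0,"wy":0,"wz":0},
])

```text
time_s: 3.62
ee_pos: [568.5, 344.3, 23.2]
ee_rot: [-179.9, -0.0, 6.9]
force: [-1.0, 4.6, 2.2]
gripper_width: 47.2
gripper_force: 30.0
```

Emit:
move_arm([
  {"tx":0,"ty":0,"tz":-0.5,"wx":0,"wy":0,"wz":0},
  {"tx":0,"ty":0,"tz":-1.0,"wx":0,"wy":0,"wz":0},
  {"tx":0,"ty":0,"tz":-2.0,"wx":0,"wy":0,"wz":0},
  {"tx":0,"ty":0,"tz":-1.5,"wx":0,"wy":0,"wz":0},
  {"tx":0,"ty":0,"tz":0,"wx":0,"wy":0,"wz":0},
  {"tx":0,"ty":0,"tz":0,"wx":0,"wy":0,"wz":0},
])

```text
time_s: 4.12
ee_pos: [568.8, 342.8, 73.5]
ee_rot: [180.0, -0.1, 6.9]
force: [0.3, -0.2, -3.3]
gripper_width: 47.3
gripper_force: 30.0
```

```bash
python3 -c "
from h import *
s=st()[0]; print(s['force'],s['torque'],s['qvel'].round(1),s['time_s'],st()[1],s['gripper_width'],s['gripper_force'])
f=grab_frame('scene');pickle.dump(f,open('f3.pkl','wb'))
cv2.imwrite('pics/s3.png',cv2.resize(f['color'][200:350,310:510,::-1],None,fx=4,fy=4))"
```

```text
[ 0.27694524 -0.1594177  -3.34053325] [-0.01951492 -0.09174001  0.05423303] [ 0.1  1.5  2.   0.2  0.  -0.2] 4.1167 [568.81516342 342.82049532  73.45022662] 47.25613546964088 29.95601713657379
```

View pics/s3.png

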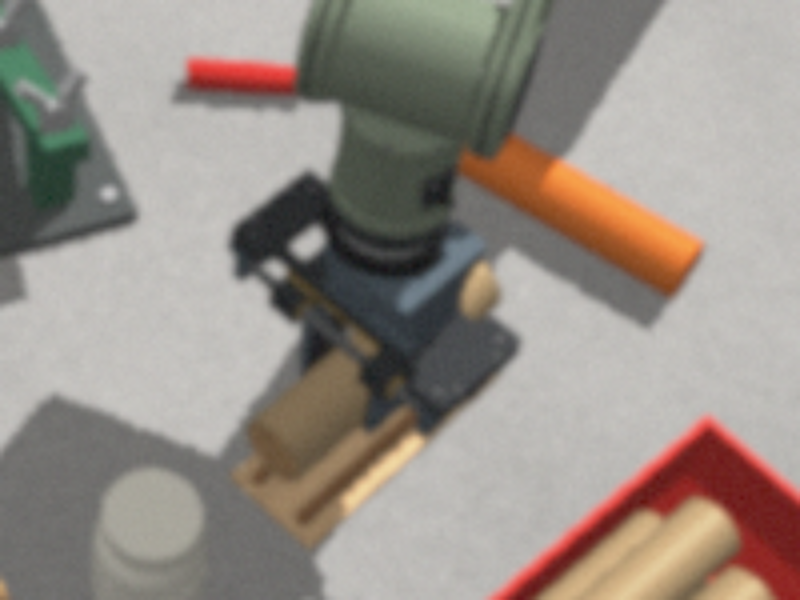

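```bash
python3 -c "
from h import *
W=O+CR.apply([0,110,90]);print(W)
plan(W,SL,12); d,w=plan(W,SL,11)
# path
s,p,R=st()
for i in range(11): p=p+R.apply(d*10); R=R*Rn.from_rotvec(w); print(p.round(),end=' ')
W2=O+CR.apply([0,95,-4]); print(); plan(W2,SL,6,(W,SL))
"
```

```text
[610.97549313  59.76282326 257.26230298]
12 rows t(cm) [-0.959  2.096 -1.798] w [ 0.0171  0.0259 -0.0965] | total [  0.85  28.61 -18.47]
11 rows t(cm) [-1.038  2.292 -1.959] w [ 0.0187  0.0282 -0.1053] | total [  0.85  28.61 -18.47]
[560. 319.  92.] [555. 293. 111.] [552. 267. 129.] [551. 241. 147.] [552. 214. 164.] [556. 187. 180.] [562. 160. 196.] [571. 134. 212.] [582. 108. 227.] [596.  83. 242.] [611.  60. 257.] 
6 rows t(cm) [-0.25   0.     1.567] w [0. 0. 0.] | total [-1.5  0.   9.4]
```

Emit:
move_arm([
  {"tx":-0.96,"ty":2.1,"tz":-1.8,"wx":0.017,"wy":0.026,"wz":-0.0965},
  {"tx":-0.96,"ty":2.1,"tz":-1.8,"wx":0.017,"wy":0.026,"wz":-0.0965},
  {"tx":-0.96,"ty":2.1,"tz":-1.8,"wx":0.017,"wy":0.026,"wz":-0.0965},
  {"tx":-0.96,"ty":2.1,"tz":-1.8,"wx":0.017,"wy":0.026,"wz":-0.0965},
  {"tx":-0.96,"ty":2.1,"tz":-1.8,"wx":0.017,"wy":0.026,"wz":-0.0965},
  {"tx":-0.96,"ty":2.1,"tz":-1.8,"wx":0.017,"wy":0.026,"wz":-0.0965},
  {"tx":-0.96,"ty":2.1,"tz":-1.8,"wx":0.017,"wy":0.026,"wz":-0.0965},
  {"tx":-0.96,"ty":2.1,"tz":-1.8,"wx":0.017,"wy":0.026,"wz":-0.0965},
  {"tx":-0.96,"ty":2.1,"tz":-1.8,"wx":0.017,"wy":0.026,"wz":-0.0965},
  {"tx":-0.96,"ty":2.1,"tz":-1.8,"wx":0.017,"wy":0.026,"wz":-0.0965},
  {"tx":-0.96,"ty":2.1,"tz":-1.8,"wx":0.017,"wy":0.026,"wz":-0.0965},
  {"tx":-0.96,"ty":2.1,"tz":-1.8,"wx":0.017,"wy":0.026,"wz":-0.0965},
])

```text
time_s: 5.17
ee_pos: [609.9, 58.1, 256.8]
ee_rot: [-180.0, -20.1, 74.2]
force: [0.2, 0.5, -3.8]
gripper_width: 47.5
gripper_force: 30.0
```

Emit:
move_arm([
  {"tx":0,"ty":0,"tz":0,"wx":0,"wy":0,"wz":0},
  {"tx":0,"ty":0,"tz":0,"wx":0,"wy":0,"wz":0},
  {"tx":0,"ty":0,"tz":0,"wx":0,"wy":0,"wz":0},
])

```text
time_s: 5.42
ee_pos: [610.1, 59.6, 255.8]
ee_rot: [-179.9, -20.1, 73.9]
force: [-0.5, 0.0, -4.1]
gripper_width: 47.4
gripper_force: 30.0
```

```bash
python3 -c "
from h import *
cr(); plan(O+CR.apply([0,95,-4]),SL,6)
"
```

```text
t 5.42 tcp cradle [ -0.8 109.1  88.7] F cradle [-0.46 -1.49 -3.81] grip 47.4 30.0 tool err [0.09 0.03 0.12]
6 rows t(cm) [-0.236  0.016  1.545] w [-0.0003 -0.0001 -0.0004] | total [-1.42  0.1   9.27]
```

Emit:
move_arm([
  {"tx":-0.2,"ty":0.02,"tz":1.3,"wx":0,"wy":0,"wz":0},
  {"tx":-0.2,"ty":0.02,"tz":1.6,"wx":0,"wy":0,"wz":0},
  {"tx":-0.2,"ty":0.02,"tz":1.6,"wx":0,"wy":0,"wz":0},
  {"tx":-0.2,"ty":0.02,"tz":1.6,"wx":0,"wy":0,"wz":0},
  {"tx":-0.3,"ty":0.02,"tz":1.6,"wx":0,"wy":0,"wz":0},
  {"tx":-0.3,"ty":0,"tz":1.2,"wx":0,"wy":0,"wz":0},
  {"tx":0,"ty":0,"tz":0,"wx":0,"wy":0,"wz":0},
  {"tx":0,"ty":0,"tz":0,"wx":0,"wy":0,"wz":0},
])

```text
time_s: 6.08
ee_pos: [615.7, 77.6, 168.1]
ee_rot: [-179.9, -20.1, 74.0]
force: [0.2, 0.3, -3.5]
gripper_width: 47.5
gripper_force: 30.0
```

```bash
python3 -c "
from h import *
cr()
fs=grab_frame('scene');ft=grab_frame('top');pickle.dump((fs,ft),open('f4.pkl','wb'))
c=np.zeros((600,800,3),np.uint8)
c[:,:400]=cv2.resize(fs['color'][150:270,260:340,::-1],(400,600),interpolation=2)
c[:300,400:]=cv2.resize(ft['color'][145:235,280:400,::-1],(400,300),interpolation=2)
cv2.imwrite('pics/c4.png',c)"
```

```text
t 6.08 tcp cradle [-0.4 96.8 -0.1] F cradle [ 0.11 -0.9  -3.36] grip 47.5 30.0 tool err [ 0.1   0.06 -0.03]
```

View pics/c4.png

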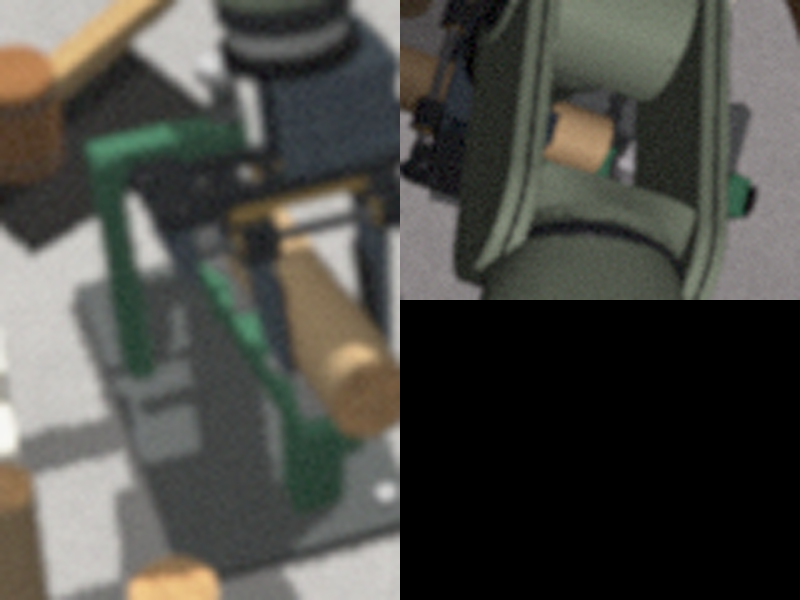

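```bash
python3 -c "
from h import *
d=pickle.load(open('f0.pkl','rb')); T,S=d['top'],d['scene']
for n,t,s in(('hi far',(305.5,170.5),(314.5,221.6)),('hi near',(300.4,185.5),(329.5,218.6)),('lo far',(354.4,186.4),(300.4,201.5)),('lo near',(348.4,202),(316,197.6)),('punch',(369.04,189.54),(304.6,162))):
    x,e=tri([ray(T,t),ray(S,s)]); print(n,x.round(1),np.round(e[0],1),'cradle',CR.inv().apply(x-O).round(1))
fs,ft=pickle.load(open('f4.pkl','rb'))
s,p,R=st()
for n,q in(('roll end',p+R.apply([75,0,-9])),('punch',O+CR.apply([0,-65,112])),('tip near',O+CR.apply([-27,72,-13])),('spine end?',O+CR.apply([0,90,-56]))): print(n,((proj(fs,q)-[260,150])*5).round())
"
```

```text
hi far [633.   51.8 140.9] 0.1 cradle [ 23.4  68.6 -18.7]
hi near [592.2  65.8 140.3] 1.3 cradle [-19.7  70.5 -20. ]
lo far [599.6 -77.3  90.1] 1.3 cradle [ 26.9 -74.  -20.8]
lo near [554.9 -59.4  96.1] 2.3 cradle [-21.1 -67.4 -16.8]
punch [ 563.1 -104.8  215.4] 2.5 cradle [ -0.6 -65.3 109.5]
roll end [363. 388.]
punch [217.  55.]
tip near [357. 330.]
spine end? [330. 421.]
```

Emit:
move_arm([
  {"tx":-0.6,"ty":0.02,"tz":0,"wx":0,"wy":0,"wz":0},
  {"tx":-0.9,"ty":0.02,"tz":0,"wx":0,"wy":0,"wz":0},
  {"tx":-0.9,"ty":0.03,"tz":0,"wx":0,"wy":0,"wz":0},
  {"tx":-0.9,"ty":0.03,"tz":0,"wx":0,"wy":0,"wz":0},
  {"tx":-0.9,"ty":0.02,"tz":0,"wx":0,"wy":0,"wz":0},
  {"tx":-0.5,"ty":0,"tz":0.1,"wx":0,"wy":0,"wz":0},
  {"tx":0,"ty":0,"tz":0.2,"wx":0,"wy":0,"wz":0},
  {"tx":0,"ty":0,"tz":0,"wx":0,"wy":0,"wz":0},
  {"tx":0,"ty":0,"tz":0,"wx":0,"wy":0,"wz":0},
])

```text
time_s: 6.93
ee_pos: [606.6, 34.8, 150.3]
ee_rot: [179.9, -20.2, 74.0]
force: [0.2, 0.4, -3.8]
gripper_width: 47.6
gripper_force: 30.0
```

```bash
python3 -c "
from h import *
cr(); print(st()[0]['torque'])"
```

```text
t 6.93 tcp cradle [ 2.7 49.7 -1.8] F cradle [ 0.13 -0.89 -3.76] grip 47.6 30.0 tool err [-0.12  0.13 -0.01]
[-0.31793635  0.01115975  0.00058919]
```

Emit:
move_arm([
  {"tx":0,"ty":0,"tz":0.15,"wx":0,"wy":0,"wz":0},
  {"tx":0,"ty":0,"tz":0.15,"wx":0,"wy":0,"wz":0},
  {"tx":0,"ty":0,"tz":0,"wx":0,"wy":0,"wz":0},
  {"tx":0,"ty":0,"tz":0,"wx":0,"wy":0,"wz":0},
])

```text
time_s: 7.27
ee_pos: [606.8, 36.0, 147.5]
ee_rot: [179.9, -20.2, 74.0]
force: [0.3, 0.5, -3.4]
gripper_width: 47.6
gripper_force: 30.0
```

```bash
python3 -c "
from h import *
cr(); print(st()[0]['torque'])"
```

```text
t 7.27 tcp cradle [ 2.5 49.8 -4.9] F cradle [ 0.11 -0.62 -3.44] grip 47.6 30.0 tool err [-0.11  0.11 -0.04]
[-0.36747628  0.01274825 -0.06033148]
```

Emit:
move_arm([
  {"tx":0,"ty":0,"tz":0.1,"wx":0,"wy":0,"wz":0},
  {"tx":0,"ty":0,"tz":0.1,"wx":0,"wy":0,"wz":0},
  {"tx":0,"ty":0,"tz":0,"wx":0,"wy":0,"wz":0},
  {"tx":0,"ty":0,"tz":0,"wx":0,"wy":0,"wz":0},
])

```text
time_s: 7.6
ee_pos: [607.0, 36.5, 146.1]
ee_rot: [179.9, -20.2, 74.0]
force: [-1.1, 1.1, -0.2]
gripper_width: 47.4
gripper_force: 29.9
```

```bash
python3 -c "
from h import *
cr(); print(st()[0]['torque'])"
```

```text
t 7.6 tcp cradle [ 2.6 49.8 -6.4] F cradle [-1.32  0.64 -0.43] grip 47.4 29.9 tool err [-0.13  0.13 -0.02]
[-0.25748722  0.32872538 -0.13253848]
```

Emit:
move_arm([
  {"tx":0,"ty":-0.12,"tz":0,"wx":0,"wy":0,"wz":0},
  {"tx":0,"ty":-0.12,"tz":0,"wx":0,"wy":0,"wz":0},
  {"tx":0,"ty":0,"tz":0.1,"wx":0,"wy":0,"wz":0},
  {"tx":0,"ty":0,"tz":0,"wx":0,"wy":0,"wz":0},
  {"tx":0,"ty":0,"tz":0,"wx":0,"wy":0,"wz":0},
])

```text
time_s: 8.02
ee_pos: [605.3, 37.0, 145.1]
ee_rot: [179.8, -20.2, 74.0]
force: [-0.3, -2.4, 1.5]
gripper_width: 47.7
gripper_force: 29.9
```

```bash
python3 -c "
from h import *
cr(); print(st()[0]['torque'])"
```

```text
t 8.02 tcp cradle [ 0.8 49.5 -7.3] F cradle [ 0.37 -1.79  2.21] grip 47.7 29.9 tool err [-0.21  0.11  0.  ]
[-0.49538021  0.07562356 -0.31188601]
```

Emit:
move_arm([
  {"tx":0,"ty":0,"tz":0.1,"wx":0,"wy":0,"wz":0},
  {"tx":0,"ty":0,"tz":0,"wx":0,"wy":0,"wz":0},
  {"tx":0,"ty":0,"tz":0,"wx":0,"wy":0,"wz":0},
])

```text
time_s: 8.27
ee_pos: [605.6, 37.1, 144.9]
ee_rot: [179.7, -20.2, 74.0]
force: [-1.7, -4.4, 4.9]
gripper_width: 47.9
gripper_force: 29.9
```

```bash
python3 -c "
from h import *
cr(); print(st()[0]['torque'])"
```

```text
t 8.27 tcp cradle [ 1.1 49.6 -7.6] F cradle [-0.37 -2.77  6.18] grip 47.9 29.9 tool err [-0.26  0.12  0.01]
[-0.57958677  0.34425598 -0.44955939]
```

Emit:
move_arm([
  {"tx":0,"ty":0,"tz":-0.1,"wx":0,"wy":0,"wz":0},
  {"tx":0,"ty":0,"tz":0,"wx":0,"wy":0,"wz":0},
  {"tx":0,"ty":0,"tz":0,"wx":0,"wy":0,"wz":0},
  {"tx":0,"ty":0,"tz":0,"wx":0,"wy":0,"wz":0},
], gripper=5.6, force=5)

```text
time_s: 8.6
ee_pos: [604.7, 37.7, 144.5]
ee_rot: [179.9, -20.2, 74.0]
force: [0.1, -0.5, -0.1]
gripper_width: 56.0
gripper_force: 0.0
```

```bash
python3 -c "
from h import *
cr(); print(st()[0]['torque'])"
```

```text
t 8.6 tcp cradle [ 0.  49.7 -8.1] F cradle [ 0.19 -0.46  0.08] grip 56.0 0.0 tool err [-0.09  0.12 -0.03]
[-0.2247617  -0.03922893  0.03886758]
```

Emit:
move_arm([
  {"tx":0,"ty":0,"tz":0,"wx":0,"wy":0,"wz":0},
  {"tx":0,"ty":0,"tz":0,"wx":0,"wy":0,"wz":0},
  {"tx":0,"ty":0,"tz":0,"wx":0,"wy":0,"wz":0},
  {"tx":0,"ty":0,"tz":0,"wx":0,"wy":0,"wz":0},
], gripper=4.5, force=5)

```text
time_s: 8.93
ee_pos: [605.7, 37.1, 144.7]
ee_rot: [179.8, -20.2, 74.0]
force: [3.4, 0.5, -1.4]
gripper_width: 48.0
gripper_force: 5.0
```

```bash
python3 -c "
from h import *
cr(); print(st()[0]['torque'])"
```

```text
t 8.93 tcp cradle [ 1.1 49.6 -7.7] F cradle [ 3.13  0.85 -1.77] grip 48.0 5.0 tool err [-0.23  0.11 -0.03]
[-0.36199116 -0.64646096 -0.17922101]
```

Emit:
move_arm([
  {"tx":0,"ty":0.15,"tz":0,"wx":0,"wy":0,"wz":0},
  {"tx":-0.2,"ty":0,"tz":0,"wx":0,"wy":0,"wz":0},
  {"tx":-0.2,"ty":0,"tz":0,"wx":0,"wy":0,"wz":0},
  {"tx":0,"ty":0,"tz":0,"wx":0,"wy":0,"wz":0},
  {"tx":0,"ty":0,"tz":0,"wx":0,"wy":0,"wz":0},
])

```text
time_s: 9.35
ee_pos: [604.7, 33.2, 143.1]
ee_rot: [179.9, -20.2, 74.0]
force: [0.1, 0.7, -0.1]
gripper_width: 48.1
gripper_force: 5.0
```

```bash
python3 -c "
from h import *
cr(); print(st()[0]['torque'])"
```

```text
t 9.35 tcp cradle [ 1.3 45.3 -7.9] F cradle [-0.11  0.64 -0.32] grip 48.1 5.0 tool err [-0.07  0.1  -0.01]
[-0.08650688  0.03742869  0.0034004 ]
```

Emit:
move_arm([
  {"tx":-0.2,"ty":0,"tz":0,"wx":0,"wy":0,"wz":0},
  {"tx":-0.2,"ty":0,"tz":0,"wx":0,"wy":0,"wz":0},
  {"tx":0,"ty":0,"tz":0,"wx":0,"wy":0,"wz":0},
  {"tx":0,"ty":0,"tz":0,"wx":0,"wy":0,"wz":0},
])

```text
time_s: 9.68
ee_pos: [603.7, 29.5, 141.7]
ee_rot: [179.9, -20.1, 74.0]
force: [-2.5, 0.4, 0.5]
gripper_width: 47.6
gripper_force: 5.0
```

```bash
python3 -c "
from h import *
cr(); print(st()[0]['torque'])"
```

```text
t 9.68 tcp cradle [ 1.3 41.2 -7.9] F cradle [-2.54 -0.11  0.58] grip 47.6 5.0 tool err [-0.06  0.08 -0.01]
[-0.12756827  0.25090214  0.04397618]
```

Emit:
move_arm([
  {"tx":-0.2,"ty":-0.07,"tz":0,"wx":0,"wy":0,"wz":0},
  {"tx":-0.2,"ty":0,"tz":0,"wx":0,"wy":0,"wz":0},
  {"tx":0,"ty":0,"tz":0,"wx":0,"wy":0,"wz":0},
  {"tx":0,"ty":0,"tz":0,"wx":0,"wy":0,"wz":0},
])

```text
time_s: 10.02
ee_pos: [602.5, 25.7, 140.3]
ee_rot: [179.8, -20.1, 74.0]
force: [0.6, -1.0, -2.8]
gripper_width: 47.8
gripper_force: 5.0
```

```bash
python3 -c "
from h import *
cr(); print(st()[0]['torque'])"
```

```text
t 10.02 tcp cradle [ 1.3 36.9 -7.8] F cradle [ 0.81 -1.71 -2.36] grip 47.8 5.0 tool err [-0.15  0.06 -0.01]
[-0.45284656 -0.02136695 -0.06495984]
```

Emit:
move_arm([
  {"tx":-0.2,"ty":0,"tz":0,"wx":0,"wy":0,"wz":0},
  {"tx":-0.1,"ty":0,"tz":0,"wx":0,"wy":0,"wz":0},
  {"tx":0,"ty":0,"tz":0,"wx":0,"wy":0,"wz":0},
  {"tx":0,"ty":0,"tz":0,"wx":0,"wy":0,"wz":0},
])

```text
time_s: 10.35
ee_pos: [601.8, 23.3, 139.4]
ee_rot: [179.8, -20.1, 74.0]
force: [0.9, -0.7, -1.2]
gripper_width: 47.9
gripper_force: 5.0
```

```bash
python3 -c "
from h import *
cr(); print(st()[0]['torque'])"
```

```text
t 10.35 tcp cradle [ 1.2 34.3 -7.8] F cradle [ 1.04 -0.85 -0.92] grip 47.9 5.0 tool err [-0.15  0.09 -0.02]
[-0.45858623 -0.08650739 -0.0411284 ]
```

Emit:
move_arm([
  {"tx":-0.2,"ty":0,"tz":0,"wx":0,"wy":0,"wz":0},
  {"tx":-0.1,"ty":0,"tz":0,"wx":0,"wy":0,"wz":0},
  {"tx":0,"ty":0,"tz":0,"wx":0,"wy":0,"wz":0},
  {"tx":0,"ty":0,"tz":0,"wx":0,"wy":0,"wz":0},
])

```text
time_s: 10.68
ee_pos: [601.0, 20.6, 138.5]
ee_rot: [179.8, -20.1, 74.0]
force: [1.0, -0.2, -1.7]
gripper_width: 47.8
gripper_force: 5.0
```

```bash
python3 -c "
from h import *
cr(); print(st()[0]['torque'])"
```

```text
t 10.68 tcp cradle [ 1.2 31.4 -7.7] F cradle [ 1.01 -0.5  -1.58] grip 47.8 5.0 tool err [-0.14  0.09 -0.02]
[-0.43351124 -0.18331229 -0.06615864]
```

Emit:
move_arm([
  {"tx":-0.2,"ty":0,"tz":0,"wx":0,"wy":0,"wz":0},
  {"tx":-0.1,"ty":0,"tz":0,"wx":0,"wy":0,"wz":0},
  {"tx":0,"ty":0,"tz":0,"wx":0,"wy":0,"wz":0},
  {"tx":0,"ty":0,"tz":0,"wx":0,"wy":0,"wz":0},
])

```text
time_s: 11.02
ee_pos: [600.2, 17.9, 137.4]
ee_rot: [179.9, -20.1, 74.0]
force: [0.6, -1.7, -2.0]
gripper_width: 48.0
gripper_force: 5.0
```

```bash
python3 -c "
from h import *
cr(); print(st()[0]['torque'])"
```

```text
t 11.02 tcp cradle [ 1.2 28.3 -7.7] F cradle [ 1.03 -2.08 -1.35] grip 48.0 5.0 tool err [-0.14  0.09 -0.02]
[-0.44324619 -0.18199179 -0.03924936]
```

Emit:
move_arm([
  {"tx":-0.2,"ty":0,"tz":0,"wx":0,"wy":0,"wz":0},
  {"tx":-0.1,"ty":0,"tz":0,"wx":0,"wy":0,"wz":0},
  {"tx":0,"ty":0,"tz":0,"wx":0,"wy":0,"wz":0},
  {"tx":0,"ty":0,"tz":0,"wx":0,"wy":0,"wz":0},
])

```text
time_s: 11.35
ee_pos: [599.5, 15.5, 136.5]
ee_rot: [179.9, -20.2, 74.0]
force: [2.5, 1.1, -2.3]
gripper_width: 47.8
gripper_force: 5.0
```

```bash
python3 -c "
from h import *
cr(); print(st()[0]['torque'])"
```

```text
t 11.35 tcp cradle [ 1.2 25.6 -7.7] F cradle [ 2.13  0.86 -2.77] grip 47.8 5.0 tool err [-0.14  0.13 -0.01]
[-0.23961531 -0.29627213  0.04099546]
```

Emit:
move_arm([
  {"tx":-0.2,"ty":0,"tz":0,"wx":0,"wy":0,"wz":0},
  {"tx":-0.1,"ty":0,"tz":0,"wx":0,"wy":0,"wz":0},
  {"tx":0,"ty":0,"tz":0,"wx":0,"wy":0,"wz":0},
  {"tx":0,"ty":0,"tz":0,"wx":0,"wy":0,"wz":0},
])

```text
time_s: 11.68
ee_pos: [598.7, 12.8, 135.5]
ee_rot: [179.9, -20.2, 74.0]
force: [1.3, 1.7, -1.5]
gripper_width: 47.8
gripper_force: 5.0
```

```bash
python3 -c "
from h import *
cr(); print(st()[0]['torque'])"
```

```text
t 11.68 tcp cradle [ 1.2 22.6 -7.7] F cradle [ 0.82  1.39 -2.08] grip 47.8 5.0 tool err [-0.14  0.12 -0.02]
[-0.01007366 -0.34058843 -0.0260232 ]
```

Emit:
move_arm([
  {"tx":-0.15,"ty":0,"tz":0,"wx":0,"wy":0,"wz":0},
  {"tx":0,"ty":0,"tz":0,"wx":0,"wy":0,"wz":0},
  {"tx":0,"ty":0,"tz":0,"wx":0,"wy":0,"wz":0},
])

```text
time_s: 11.93
ee_pos: [598.4, 11.8, 135.2]
ee_rot: [179.9, -20.2, 74.0]
force: [2.4, 3.8, -0.4]
gripper_width: 47.7
gripper_force: 5.0
```

```bash
python3 -c "
from h import *
cr(); print(st()[0]['torque'])
fs=grab_frame('scene');pickle.dump(fs,open('f5.pkl','wb'))
cv2.imwrite('pics/c5.png',cv2.resize(fs['color'][150:270,250:350,::-1],(500,600),interpolation=2))
s,p,R=st()
print('pred end face',((proj(fs,p+R.apply([75,0,-8]))-[250,150])*5).round())
"
```

```text
t 11.93 tcp cradle [ 1.1 21.6 -7.7] F cradle [ 1.27  3.9  -1.82] grip 47.7 5.0 tool err [-0.14  0.17 -0.01]
[ 0.42078846 -0.44497713 -0.00737837]
pred end face [371. 341.]
```

View pics/c5.png

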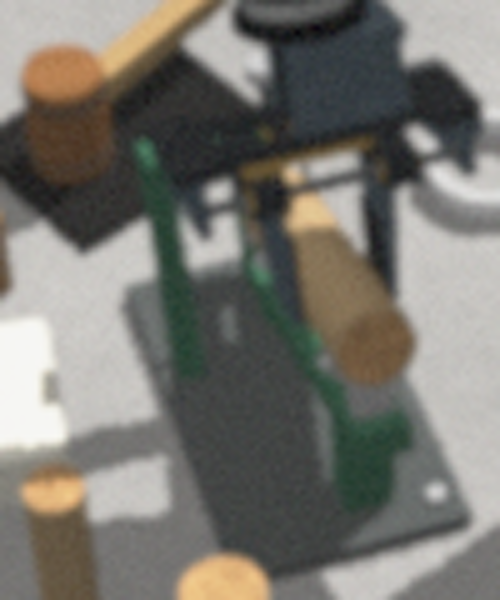

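Emit:
move_arm([
  {"tx":0.1,"ty":0,"tz":0,"wx":0,"wy":0,"wz":0},
  {"tx":0,"ty":0,"tz":0,"wx":0,"wy":0,"wz":0},
  {"tx":0,"ty":0,"tz":0,"wx":0,"wy":0,"wz":0},
])

```text
time_s: 12.23
ee_pos: [598.4, 11.9, 135.2]
ee_rot: [179.9, -20.1, 74.0]
force: [0.8, 1.3, -0.7]
gripper_width: 47.8
gripper_force: 5.0
```

Emit:
move_arm([
  {"tx":0,"ty":0,"tz":0,"wx":0,"wy":0,"wz":0},
  {"tx":0,"ty":0,"tz":0,"wx":0,"wy":0,"wz":0},
  {"tx":0,"ty":0,"tz":0,"wx":0,"wy":0,"wz":0},
  {"tx":0,"ty":0,"tz":0,"wx":0,"wy":0,"wz":0},
  {"tx":0,"ty":0,"tz":0,"wx":0,"wy":0,"wz":0},
  {"tx":0,"ty":0,"tz":0,"wx":0,"wy":0,"wz":0},
], gripper=7.5)

```text
time_s: 12.73
ee_pos: [598.3, 12.2, 135.2]
ee_rot: [179.9, -20.2, 74.0]
force: [-0.1, -0.6, -0.5]
gripper_width: 75.1
gripper_force: 0.0
```

Emit:
move_arm([
  {"tx":0,"ty":0,"tz":-0.5,"wx":0,"wy":0,"wz":0},
  {"tx":0,"ty":0,"tz":-1.5,"wx":0,"wy":0,"wz":0},
  {"tx":0,"ty":0,"tz":-2.5,"wx":0,"wy":0,"wz":0},
  {"tx":0,"ty":0,"tz":-3.0,"wx":0,"wy":0,"wz":0},
  {"tx":0.5,"ty":0,"tz":-3.5,"wx":0,"wy":0,"wz":0},
  {"tx":0.5,"ty":0,"tz":-3.5,"wx":0,"wy":0,"wz":0},
  {"tx":0.5,"ty":0,"tz":-3.5,"wx":0,"wy":0,"wz":0},
])

```text
time_s: 13.32
ee_pos: [584.3, -34.2, 311.4]
ee_rot: [179.9, -20.1, 74.0]
force: [1.6, 0.1, -0.6]
gripper_width: 74.6
gripper_force: 0.0
```

```bash
python3 -c "
from h import *
cr(); s,p,R=st(); print(p,s['ee_rot'])
fs=grab_frame('scene');ft=grab_frame('top');pickle.dump((fs,ft),open('f6.pkl','wb'))
c=np.zeros((600,800,3),np.uint8)
c[:,:400]=cv2.resize(fs['color'][150:270,260:340,::-1],(400,600),interpolation=2)
c[:300,400:]=cv2.resize(ft['color'][145:235,280:400,::-1],(400,300),interpolation=2)
c[300:,400:]=cv2.resize(ft['color'][160:250,390:510,::-1],(400,300),interpolation=2)
cv2.imwrite('pics/c6.png',c)"
```

```text
t 13.32 tcp cradle [  0.2  36.8 174.3] F cradle [ 1.51  0.31 -0.8 ] grip 74.6 0.0 tool err [-0.14  0.09 -0.01]
[584.29385046 -34.17365926 311.40440804] [179.85881351 -20.14720646  74.01090403]
```

View pics/c6.png

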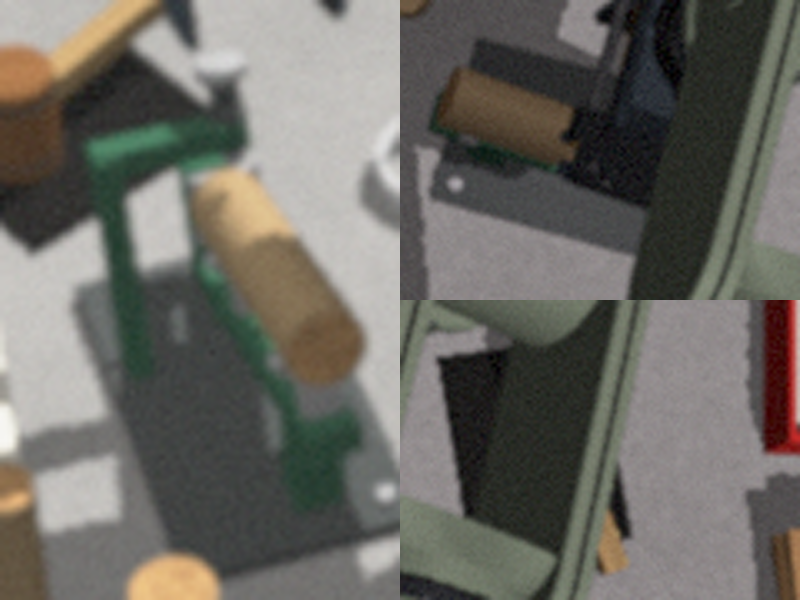

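```bash
python3 -c "
from h import *
W=(551,-318.5,150); d,w=plan(W,down(16.5),12)
s,p,R=st()
for i in range(12): p=p+R.apply(d*10); R=R*Rn.from_rotvec(w); print(p.round(),end=' ')
"
```

```text
12 rows t(cm) [-2.268  1.497  0.948] w [-0.0135 -0.0275  0.0828] | total [-32.27   4.12   5.95]
[597. -57. 300.] [604. -79. 284.] [ 609. -103.  268.] [ 612. -127.  252.] [ 613. -151.  237.] [ 611. -176.  223.] [ 607. -201.  209.] [ 600. -226.  196.] [ 591. -250.  183.] [ 580. -274.  171.] [ 566. -297.  160.] [ 551. -319.  150.]
```

Emit:
move_arm([
  {"tx":-2.27,"ty":1.5,"tz":0.95,"wx":-0.0135,"wy":-0.0275,"wz":0.083},
  {"tx":-2.27,"ty":1.5,"tz":0.95,"wx":-0.0135,"wy":-0.0275,"wz":0.083},
  {"tx":-2.27,"ty":1.5,"tz":0.95,"wx":-0.0135,"wy":-0.0275,"wz":0.083},
  {"tx":-2.27,"ty":1.5,"tz":0.95,"wx":-0.0135,"wy":-0.0275,"wz":0.083},
  {"tx":-2.27,"ty":1.5,"tz":0.95,"wx":-0.0135,"wy":-0.0275,"wz":0.083},
  {"tx":-2.27,"ty":1.5,"tz":0.95,"wx":-0.0135,"wy":-0.0275,"wz":0.083},
  {"tx":-2.27,"ty":1.5,"tz":0.95,"wx":-0.0135,"wy":-0.0275,"wz":0.083},
  {"tx":-2.27,"ty":1.5,"tz":0.95,"wx":-0.0135,"wy":-0.0275,"wz":0.083},
  {"tx":-2.27,"ty":1.5,"tz":0.95,"wx":-0.0135,"wy":-0.0275,"wz":0.083},
  {"tx":-2.27,"ty":1.5,"tz":0.95,"wx":-0.0135,"wy":-0.0275,"wz":0.083},
  {"tx":-2.27,"ty":1.5,"tz":0.95,"wx":-0.0135,"wy":-0.0275,"wz":0.083},
  {"tx":-2.27,"ty":1.5,"tz":0.95,"wx":-0.0135,"wy":-0.0275,"wz":0.083},
])

```text
time_s: 14.42
ee_pos: [545.9, -317.7, 140.9]
ee_rot: [-179.6, 0.8, 16.2]
force: [-0.2, 0.4, -0.4]
gripper_width: 75.2
gripper_force: 0.0
```

Emit:
move_arm([
  {"tx":0,"ty":0,"tz":0,"wx":0,"wy":0,"wz":0},
  {"tx":0,"ty":0,"tz":0,"wx":0,"wy":0,"wz":0},
], gripper=7.0)

```text
time_s: 14.58
ee_pos: [545.9, -317.0, 141.1]
ee_rot: [-179.5, 0.7, 16.4]
force: [-0.6, 0.6, 0.5]
gripper_width: 70.0
gripper_force: 0.0
```

```bash
python3 -c "
from h import *
plan((551,-318.5,30),down(16.5),8); s,p,R=st(); print(p,s['ee_rot'])
"
```

```text
8 rows t(cm) [0.066 0.044 1.388] w [-0.0012  0.0016 -0.0002] | total [ 0.59  0.4  11.1 ]
[ 545.88071818 -316.97614772  141.11970275] [-179.45972792    0.72803392   16.42298961]
```

Emit:
move_arm([
  {"tx":0.1,"ty":0.06,"tz":1.4,"wx":-0.002,"wy":0.003,"wz":0},
  {"tx":0.1,"ty":0.06,"tz":1.8,"wx":-0.002,"wy":0.003,"wz":0},
  {"tx":0.1,"ty":0.06,"tz":1.9,"wx":-0.002,"wy":0.003,"wz":0},
  {"tx":0.1,"ty":0.06,"tz":1.9,"wx":-0.002,"wy":0.003,"wz":0},
  {"tx":0.1,"ty":0.06,"tz":1.8,"wx":-0.001,"wy":0,"wz":0},
  {"tx":0.1,"ty":0.05,"tz":1.3,"wx":0,"wy":0,"wz":0},
  {"tx":0,"ty":0.05,"tz":1.0,"wx":0,"wy":0,"wz":0},
  {"tx":0,"ty":0,"tz":0,"wx":0,"wy":0,"wz":0},
  {"tx":0,"ty":0,"tz":0,"wx":0,"wy":0,"wz":0},
])

```text
time_s: 15.33
ee_pos: [553.5, -318.4, 31.3]
ee_rot: [179.9, -0.0, 16.5]
force: [0.3, -0.3, -0.4]
gripper_width: 70.2
gripper_force: 0.0
```

```bash
python3 -c "
from h import *
s,p,R=st(); print(p,s['ee_rot'],s['force'],s['torque'])
fs=grab_frame('scene');pickle.dump(fs,open('f7.pkl','wb'))
cv2.imwrite('pics/c7.png',cv2.resize(fs['color'][100:220,220:380,::-1],(800,600),interpolation=2))
"
```

```text
[ 553.48318056 -318.44209638   31.25125208] [ 1.79917335e+02 -2.81079213e-02  1.65067894e+01] [ 0.31328012 -0.32566213 -0.43275865] [-0.01301169 -0.02339445  0.02158777]
```

Emit:
move_arm([
  {"tx":0,"ty":0,"tz":0,"wx":0,"wy":0,"wz":0},
  {"tx":0,"ty":0,"tz":0,"wx":0,"wy":0,"wz":0},
  {"tx":0,"ty":0,"tz":0,"wx":0,"wy":0,"wz":0},
  {"tx":0,"ty":0,"tz":0,"wx":0,"wy":0,"wz":0},
  {"tx":0,"ty":0,"tz":0,"wx":0,"wy":0,"wz":0},
  {"tx":0,"ty":0,"tz":0,"wx":0,"wy":0,"wz":0},
  {"tx":0,"ty":0,"tz":0,"wx":0,"wy":0,"wz":0},
  {"tx":0,"ty":0,"tz":0,"wx":0,"wy":0,"wz":0},
  {"tx":0,"ty":0,"tz":0,"wx":0,"wy":0,"wz":0},
  {"tx":0,"ty":0,"tz":0,"wx":0,"wy":0,"wz":0},
], gripper=1.5, force=12)

```text
time_s: 16.22
ee_pos: [553.0, -318.9, 31.0]
ee_rot: [179.9, -0.0, 16.5]
force: [0.8, 0.1, 0.3]
gripper_width: 21.8
gripper_force: 12.0
```

```bash
python3 -c "
from h import *
s,p,R=st(); print(p,s['ee_rot'],s['force'],s['torque'])
"
```

```text
[ 552.96209221 -318.9144743    31.04973884] [ 1.79908139e+02 -4.69756880e-03  1.64556649e+01] [0.75669256 0.09833208 0.27623671] [-0.01378605  0.02618044 -0.02390418]
```

Emit:
move_arm([
  {"tx":0,"ty":0,"tz":0,"wx":0,"wy":0,"wz":0},
  {"tx":0,"ty":0,"tz":0,"wx":0,"wy":0,"wz":0},
  {"tx":0,"ty":0,"tz":-0.5,"wx":0,"wy":0,"wz":0},
  {"tx":0,"ty":0,"tz":-1.0,"wx":0,"wy":0,"wz":0},
  {"tx":0,"ty":0,"tz":-2.0,"wx":0,"wy":0,"wz":0},
  {"tx":0,"ty":0,"tz":-2.0,"wx":0,"wy":0,"wz":0},
  {"tx":0,"ty":0,"tz":-0.5,"wx":0,"wy":0,"wz":0},
  {"tx":0,"ty":0,"tz":0,"wx":0,"wy":0,"wz":0},
  {"tx":0,"ty":0,"tz":0,"wx":0,"wy":0,"wz":0},
], force=60)

```text
time_s: 16.97
ee_pos: [552.6, -318.5, 90.8]
ee_rot: [179.9, 0.0, 16.5]
force: [-0.5, 0.8, -3.0]
gripper_width: 21.9
gripper_force: 60.0
```

```bash
cat >> h.py <<'E'
ST=CR*Rn.from_euler("x",180,degrees=True)
E
python3 -c "
from h import *
s,p,R=st(); print(p,s['ee_rot'],s['force'],s['torque'])
W=O+CR.apply([-56,-65,180+27]); print(W); d,w=plan(W,ST,12)
for i in range(12): p=p+R.apply(d*10); R=R*Rn.from_rotvec(w); print(p.round(),(p+R.apply([56,0,27])).round(),end=' ')
"
```

```text
[ 552.56327239 -318.52883001   90.79758098] [1.79933572e+02 1.70440736e-02 1.64593543e+01] [-0.46761789  0.78566569 -3.02541352] [0.03802377 0.18262329 0.03234968]
[ 500.77444422 -121.38841081  307.16179407]
12 rows t(cm) [-0.331 -1.952 -1.527] w [0.0285 0.0083 0.0467] | total [  0.61 -20.35 -21.66]
[ 544. -301.  106.] [ 598. -287.   79.] [ 536. -283.  122.] [ 591. -271.   96.] [ 529. -265.  138.] [ 584. -255.  112.] [ 523. -248.  155.] [ 579. -239.  129.] [ 517. -231.  172.] [ 574. -224.  147.] [ 513. -214.  190.] [ 569. -209.  165.] [ 509. -197.  208.] [ 566. -194.  183.] [ 506. -181.  227.] [ 563. -180.  202.] [ 503. -165.  247.] [ 560. -166.  222.] [ 502. -150.  266.] [ 559. -153.  241.] [ 501. -136.  287.] [ 558. -140.  261.] [ 501. -121.  307.] [ 557. -128.  282.]
```

Emit:
move_arm([
  {"tx":-0.33,"ty":-1.95,"tz":-1.53,"wx":0.0285,"wy":0.0083,"wz":0.0467},
  {"tx":-0.33,"ty":-1.95,"tz":-1.53,"wx":0.0285,"wy":0.0083,"wz":0.0467},
  {"tx":-0.33,"ty":-1.95,"tz":-1.53,"wx":0.0285,"wy":0.0083,"wz":0.0467},
  {"tx":-0.33,"ty":-1.95,"tz":-1.53,"wx":0.0285,"wy":0.0083,"wz":0.0467},
  {"tx":-0.33,"ty":-1.95,"tz":-1.53,"wx":0.0285,"wy":0.0083,"wz":0.0467},
  {"tx":-0.33,"ty":-1.95,"tz":-1.53,"wx":0.0285,"wy":0.0083,"wz":0.0467},
  {"tx":-0.33,"ty":-1.95,"tz":-1.53,"wx":0.0285,"wy":0.0083,"wz":0.0467},
  {"tx":-0.33,"ty":-1.95,"tz":-1.53,"wx":0.0285,"wy":0.0083,"wz":0.0467},
  {"tx":-0.33,"ty":-1.95,"tz":-1.53,"wx":0.0285,"wy":0.0083,"wz":0.0467},
  {"tx":-0.33,"ty":-1.95,"tz":-1.53,"wx":0.0285,"wy":0.0083,"wz":0.0467},
  {"tx":-0.33,"ty":-1.95,"tz":-1.53,"wx":0.0285,"wy":0.0083,"wz":0.0467},
  {"tx":-0.33,"ty":-1.95,"tz":-1.53,"wx":0.0285,"wy":0.0083,"wz":0.0467},
])

```text
time_s: 17.97
ee_pos: [500.1, -121.0, 306.8]
ee_rot: [-159.9, 0.2, -16.1]
force: [0.3, 0.3, -3.0]
gripper_width: 21.5
gripper_force: 60.0
```

Emit:
move_arm([
  {"tx":0,"ty":0,"tz":0,"wx":0,"wy":0,"wz":0},
  {"tx":0,"ty":0,"tz":0,"wx":0,"wy":0,"wz":0},
  {"tx":0,"ty":0,"tz":0,"wx":0,"wy":0,"wz":0},
])

```text
time_s: 18.22
ee_pos: [500.4, -122.3, 305.5]
ee_rot: [-160.0, 0.1, -15.9]
force: [0.5, -0.4, -4.1]
gripper_width: 21.5
gripper_force: 60.0
```

```bash
python3 -c "
from h import *
s,p,R=st(); cr(); print('face cradle',CR.inv().apply(p+R.apply([56,0,27])-O).round(1),(ST.inv()*R).as_rotvec(True).round(2))
plan(O+CR.apply([-56,-65,180+27]),ST,1)
ft=grab_frame('top');fs=grab_frame('scene');pickle.dump((fs,ft),open('f8.pkl','wb'))
c=np.zeros((600,800,3),np.uint8)
c[:,:400]=cv2.resize(fs['color'][110:230,260:340,::-1],(400,600),interpolation=2)
c[:300,400:]=cv2.resize(ft['color'][145:235,300:420,::-1],(400,300),interpolation=2)
cv2.imwrite('pics/c8.png',c)"
```

```text
t 18.22 tcp cradle [-56.1 -66.5 205.8] F cradle [ 0.58 -1.63 -3.75] grip 21.5 60.0 tool err [ 5.000e-02 -1.500e-01  8.999e+01]
face cradle [ -0.2 -66.5 178.7] [-0.06 -0.13 -0.01]
1 rows t(cm) [ 0.012 -0.152 -0.121] w [0.0011 0.0022 0.0002] | total [ 0.01 -0.15 -0.12]
```

Emit:
move_arm([
  {"tx":0,"ty":0,"tz":2.3,"wx":0,"wy":0,"wz":0},
  {"tx":0,"ty":0,"tz":3.2,"wx":0,"wy":0,"wz":0},
  {"tx":0,"ty":0,"tz":3.2,"wx":0,"wy":0,"wz":0},
])

```text
time_s: 18.57
ee_pos: [510.1, -93.9, 224.7]
ee_rot: [-160.0, -0.2, -16.0]
force: [-6.0, -9.4, 27.2]
gripper_width: 21.6
gripper_force: 60.0
```

```bash
python3 -c "
from h import *
s,p,R=st(); cr(); print('face cradle',CR.inv().apply(p+R.apply([56,0,27])-O).round(1),(ST.inv()*R).as_rotvec(True).round(2),s['torque'],s['qvel'].round(1))"
```

```text
t 18.57 tcp cradle [-54.6 -66.  119.6] F cradle [-3.12 -0.74 29.26] grip 21.6 60.0 tool err [-0.19  0.12 89.98]
face cradle [  1.5 -66.   92.8] [-0.04  0.19 -0.02] [0.00624678 0.53152886 0.20053216] [ 14.   12.2  34.9   5.2 -42.9  -5. ]
```

Emit:
move_arm([
  {"tx":0,"ty":0,"tz":-3.0,"wx":0,"wy":0,"wz":0},
  {"tx":0,"ty":0,"tz":-3.0,"wx":0,"wy":0,"wz":0},
  {"tx":0,"ty":0,"tz":-3.0,"wx":0,"wy":0,"wz":0},
  {"tx":0,"ty":0,"tz":0,"wx":0,"wy":0,"wz":0},
  {"tx":0,"ty":0,"tz":0,"wx":0,"wy":0,"wz":0},
])

```text
time_s: 18.98
ee_pos: [501.2, -123.8, 310.4]
ee_rot: [-160.0, -0.1, -16.0]
force: [-0.3, 0.1, -3.3]
gripper_width: 21.6
gripper_force: 60.0
```

```bash
python3 -c "
from h import *
s,p,R=st(); cr(); print(p,s['ee_rot'],s['torque'])
f0,_=pickle.load(open('f6.pkl','rb'));fs=grab_frame('scene');pickle.dump(fs,open('f9.pkl','wb'))
# roll end-face shift: phase correlation of crop around upper end + punch head
for b in((200,262,330,236),(200,295,330,236)):
    g=[cv2.cvtColor(x['color'],cv2.COLOR_RGB2GRAY)[b[0]:b[3],b[1]:b[2]].astype(np.float32) for x in(f0,fs)]
    print(cv2.phaseCorrelate(*g,cv2.createHanningWindow(g[0].shape[::-1],cv2.CV_32F)),np.abs(g[0]-g[1]).mean())
W=np.array([552.6,-318.5,92]); d,w=plan(W,down(16.5),12)
for i in range(12): p=p+R.apply(d*10); R=R*Rn.from_rotvec(w); print((p+R.apply([56,0,27])).round(),end=' ')
"
```

```text
t 18.98 tcp cradle [-55.  -65.9 210.8] F cradle [-0.32 -1.13 -3.11] grip 21.6 60.0 tool err [-1.300e-01  8.000e-02  8.999e+01]
[ 501.16896818 -123.78213268  310.40314578] [-1.59978975e+02 -1.31011714e-01 -1.60393215e+01] [-0.26026778  0.32540713  0.02062672]
((0.12739069246489976, -0.03325000516243293), 0.944799213497727) 4.7691994
((0.4025521949979307, -0.09224904271079026), 0.8297251117082289) 5.9420633
12 rows t(cm) [0.414 1.965 1.481] w [-0.0284 -0.0082 -0.0468] | total [10.44 23.73 14.42]
[ 558. -143.  265.] [ 559. -155.  245.] [ 561. -168.  225.] [ 564. -182.  206.] [ 567. -196.  187.] [ 570. -211.  168.] [ 575. -226.  150.] [ 580. -241.  133.] [ 586. -256.  116.] [ 592. -272.   99.] [ 600. -288.   83.] [ 608. -304.   67.]
```

Emit:
move_arm([
  {"tx":0.41,"ty":1.965,"tz":1.48,"wx":-0.0284,"wy":-0.0082,"wz":-0.0468},
  {"tx":0.41,"ty":1.965,"tz":1.48,"wx":-0.0284,"wy":-0.0082,"wz":-0.0468},
  {"tx":0.41,"ty":1.965,"tz":1.48,"wx":-0.0284,"wy":-0.0082,"wz":-0.0468},
  {"tx":0.41,"ty":1.965,"tz":1.48,"wx":-0.0284,"wy":-0.0082,"wz":-0.0468},
  {"tx":0.41,"ty":1.965,"tz":1.48,"wx":-0.0284,"wy":-0.0082,"wz":-0.0468},
  {"tx":0.41,"ty":1.965,"tz":1.48,"wx":-0.0284,"wy":-0.0082,"wz":-0.0468},
  {"tx":0.41,"ty":1.965,"tz":1.48,"wx":-0.0284,"wy":-0.0082,"wz":-0.0468},
  {"tx":0.41,"ty":1.965,"tz":1.48,"wx":-0.0284,"wy":-0.0082,"wz":-0.0468},
  {"tx":0.41,"ty":1.965,"tz":1.48,"wx":-0.0284,"wy":-0.0082,"wz":-0.0468},
  {"tx":0.41,"ty":1.965,"tz":1.48,"wx":-0.0284,"wy":-0.0082,"wz":-0.0468},
  {"tx":0.41,"ty":1.965,"tz":1.48,"wx":-0.0284,"wy":-0.0082,"wz":-0.0468},
  {"tx":0.41,"ty":1.965,"tz":1.48,"wx":-0.0284,"wy":-0.0082,"wz":-0.0468},
])

```text
time_s: 20.03
ee_pos: [551.7, -317.5, 89.9]
ee_rot: [-179.9, 0.1, 16.7]
force: [0.0, -0.4, -3.5]
gripper_width: 21.9
gripper_force: 60.0
```

Emit:
move_arm([
  {"tx":0,"ty":0,"tz":0,"wx":0,"wy":0,"wz":0},
  {"tx":0,"ty":0,"tz":0,"wx":0,"wy":0,"wz":0},
  {"tx":0,"ty":0,"tz":0,"wx":0,"wy":0,"wz":0},
])

```text
time_s: 20.28
ee_pos: [552.1, -317.1, 92.5]
ee_rot: [-179.9, -0.0, 16.5]
force: [0.1, 0.3, -2.9]
gripper_width: 21.6
gripper_force: 60.0
```

```bash
python3 -c "
from h import *
s,p,R=st(); print(p,s['ee_rot'],s['force'],s['torque'])
plan((553,-318.7,31),down(16.5),6)
"
```

```text
[ 552.14544031 -317.122925     92.51132993] [-1.79872242e+02 -2.77543533e-03  1.64962332e+01] [ 0.09039026  0.32201703 -2.87747751] [-0.03184611  0.12086485 -0.01248907]
6 rows t(cm) [0.006 0.031 1.025] w [-0.0004 -0.     -0.    ] | total [0.04 0.19 6.15]
```

Emit:
move_arm([
  {"tx":0,"ty":0.05,"tz":1.0,"wx":0,"wy":0,"wz":0},
  {"tx":0,"ty":0.05,"tz":1.5,"wx":0,"wy":0,"wz":0},
  {"tx":0.05,"ty":0.05,"tz":1.5,"wx":0,"wy":0,"wz":0},
  {"tx":0,"ty":0,"tz":1.0,"wx":0,"wy":0,"wz":0},
  {"tx":0,"ty":0,"tz":0.6,"wx":0,"wy":0,"wz":0},
  {"tx":0,"ty":0,"tz":0.2,"wx":0,"wy":0,"wz":0},
  {"tx":0,"ty":0,"tz":0,"wx":0,"wy":0,"wz":0},
  {"tx":0,"ty":0,"tz":0,"wx":0,"wy":0,"wz":0},
])

```text
time_s: 20.95
ee_pos: [554.5, -319.9, 36.4]
ee_rot: [179.9, -0.2, 16.5]
force: [-1.3, -0.4, -2.9]
gripper_width: 21.7
gripper_force: 60.0
```

```bash
python3 -c "
from h import *
s,p,R=st(); print(p,s['ee_rot'],s['force'],s['torque'])
"
```

```text
[ 554.47806448 -319.88285985   36.36643047] [ 1.79897896e+02 -1.53625578e-01  1.65091162e+01] [-1.33452231 -0.36295931 -2.91757608] [ 0.02288471  0.11132359 -0.04450495]
```

Emit:
move_arm([
  {"tx":0,"ty":0,"tz":0.1,"wx":0,"wy":0,"wz":0},
  {"tx":0,"ty":0,"tz":0.1,"wx":0,"wy":0,"wz":0},
  {"tx":0,"ty":0,"tz":0,"wx":0,"wy":0,"wz":0},
  {"tx":0,"ty":0,"tz":0,"wx":0,"wy":0,"wz":0},
])

```text
time_s: 21.28
ee_pos: [554.1, -319.7, 34.0]
ee_rot: [179.9, -0.1, 16.5]
force: [0.5, -0.9, -3.2]
gripper_width: 21.9
gripper_force: 60.0
```

```bash
python3 -c "
from h import *
s,p,R=st(); print(p,s['ee_rot'],s['force'],s['torque'])
"
```

```text
[ 554.11240147 -319.72082724   33.95309542] [ 1.79936543e+02 -1.16192618e-01  1.65089967e+01] [ 0.45410774 -0.90220556 -3.19657563] [-0.02556464  0.07475526 -0.00948152]
```

Emit:
move_arm([
  {"tx":0,"ty":0,"tz":0.1,"wx":0,"wy":0,"wz":0},
  {"tx":0,"ty":0,"tz":0.1,"wx":0,"wy":0,"wz":0},
  {"tx":0,"ty":0,"tz":0,"wx":0,"wy":0,"wz":0},
  {"tx":0,"ty":0,"tz":0,"wx":0,"wy":0,"wz":0},
])

```text
time_s: 21.62
ee_pos: [554.0, -319.6, 31.6]
ee_rot: [180.0, -0.1, 16.5]
force: [0.1, 0.5, -2.6]
gripper_width: 21.8
gripper_force: 60.0
```

```bash
python3 -c "
from h import *
s,p,R=st(); print(p,s['ee_rot'],s['force'],s['torque'])
"
```

```text
[ 553.97681906 -319.6256572    31.57914821] [ 1.79962073e+02 -9.06432920e-02  1.65113747e+01] [ 0.09943301  0.45534771 -2.6202933 ] [-0.02173803  0.16646754  0.00859261]
```

Emit:
move_arm([
  {"tx":0,"ty":0,"tz":0.1,"wx":0,"wy":0,"wz":0},
  {"tx":0,"ty":0,"tz":0,"wx":0,"wy":0,"wz":0},
  {"tx":0,"ty":0,"tz":0,"wx":0,"wy":0,"wz":0},
])

```text
time_s: 21.87
ee_pos: [554.0, -319.6, 30.6]
ee_rot: [180.0, -0.1, 16.5]
force: [-0.4, 0.9, -3.4]
gripper_width: 21.9
gripper_force: 60.0
```

```bash
python3 -c "
from h import *
s,p,R=st(); print(p,s['ee_rot'],s['force'],s['torque'])
"
```

```text
[ 553.99399939 -319.62296596   30.60836491] [ 1.79960584e+02 -9.33185766e-02  1.65128862e+01] [-0.36841273  0.93233316 -3.39520645] [ 0.02618596  0.08200964 -0.02311505]
```

Emit:
move_arm([
  {"tx":0,"ty":0,"tz":0.1,"wx":0,"wy":0,"wz":0},
  {"tx":0,"ty":0,"tz":0,"wx":0,"wy":0,"wz":0},
  {"tx":0,"ty":0,"tz":0,"wx":0,"wy":0,"wz":0},
])

```text
time_s: 22.12
ee_pos: [554.0, -319.7, 29.6]
ee_rot: [180.0, -0.1, 16.5]
force: [-0.4, 0.1, -3.0]
gripper_width: 21.9
gripper_force: 60.0
```

```bash
python3 -c "
from h import *
s,p,R=st(); print(p,s['ee_rot'],s['force'],s['torque'])
"
```

```text
[ 554.00699285 -319.66095357   29.62420755] [ 1.79958334e+02 -9.68557275e-02  1.65107213e+01] [-0.35968059  0.08400576 -2.95719052] [-0.03562843  0.14466896 -0.00567021]
```

Emit:
move_arm([
  {"tx":0,"ty":0,"tz":0.1,"wx":0,"wy":0,"wz":0},
  {"tx":0,"ty":0,"tz":0,"wx":0,"wy":0,"wz":0},
  {"tx":0,"ty":0,"tz":0,"wx":0,"wy":0,"wz":0},
])

```text
time_s: 22.37
ee_pos: [554.0, -319.7, 28.6]
ee_rot: [180.0, -0.1, 16.5]
force: [0.8, -0.1, -3.4]
gripper_width: 21.7
gripper_force: 60.0
```

```bash
python3 -c "
from h import *
s,p,R=st(); print(p,s['ee_rot'],s['force'],s['torque'])
fs=grab_frame('scene');ft=grab_frame('top');pickle.dump((fs,ft),open('f10.pkl','wb'))
"
```

```text
[ 553.99166282 -319.67572616   28.61468558] [ 1.79957395e+02 -9.40309990e-02  1.65090428e+01] [ 0.78312059 -0.087072   -3.3963994 ] [-0.01590015  0.08496175  0.01004466]
```

Emit:
move_arm([
  {"tx":0,"ty":0,"tz":0.1,"wx":0,"wy":0,"wz":0},
  {"tx":0,"ty":0,"tz":0,"wx":0,"wy":0,"wz":0},
  {"tx":0,"ty":0,"tz":0,"wx":0,"wy":0,"wz":0},
])

```text
time_s: 22.72
ee_pos: [554.2, -319.8, 28.0]
ee_rot: [179.9, -0.1, 16.5]
force: [0.4, 0.2, -1.6]
gripper_width: 21.9
gripper_force: 60.0
```

```bash
python3 -c "
from h import *
s,p,R=st(); print(p,s['ee_rot'],s['force'],s['torque'])
"
```

```text
[ 554.22100415 -319.77137947   27.96770038] [ 1.79928166e+02 -1.20409142e-01  1.65145526e+01] [ 0.41430902  0.1998111  -1.60248003] [-0.02252226  0.12241605  0.01581189]
```

Emit:
move_arm([
  {"tx":0,"ty":0,"tz":0.1,"wx":0,"wy":0,"wz":0},
  {"tx":0,"ty":0,"tz":0,"wx":0,"wy":0,"wz":0},
  {"tx":0,"ty":0,"tz":0,"wx":0,"wy":0,"wz":0},
])

```text
time_s: 22.97
ee_pos: [554.2, -319.8, 27.8]
ee_rot: [179.9, -0.1, 16.5]
force: [-2.3, 1.2, 5.1]
gripper_width: 21.3
gripper_force: 60.0
```

```bash
python3 -c "
from h import *
s,p,R=st(); print(p,s['ee_rot'],s['force'],s['torque'])
fs=grab_frame('scene');ft=grab_frame('top');pickle.dump((fs,ft),open('f10.pkl','wb'))
f0=pickle.load(open('f0.pkl','rb'))['scene']
c=np.zeros((600,800,3),np.uint8)
for i,f in enumerate((f0,fs)): c[:,i*400:i*400+400]=cv2.resize(f['color'][130:220,240:300,::-1],(400,600),interpolation=2)
cv2.imwrite('pics/c10.png',c)
"
```

```text
[ 554.18267061 -319.814029     27.78439752] [ 1.79915804e+02 -1.32732551e-01  1.65101000e+01] [-2.31749076  1.20023977  5.12995758] [0.22375495 0.34620954 0.05608831]
```

Emit:
move_arm([
  {"tx":0,"ty":0,"tz":0,"wx":0,"wy":0,"wz":0},
  {"tx":0,"ty":0,"tz":0,"wx":0,"wy":0,"wz":0},
  {"tx":0,"ty":0,"tz":0,"wx":0,"wy":0,"wz":0},
  {"tx":0,"ty":0,"tz":0,"wx":0,"wy":0,"wz":0},
], force=4)

```text
time_s: 23.4
ee_pos: [554.0, -319.9, 27.0]
ee_rot: [179.9, -0.1, 16.5]
force: [-2.5, -0.9, 4.6]
gripper_width: 21.8
gripper_force: 4.0
```

Emit:
move_arm([
  {"tx":0,"ty":0,"tz":0,"wx":0,"wy":0,"wz":0},
  {"tx":0,"ty":0,"tz":0,"wx":0,"wy":0,"wz":0},
  {"tx":0,"ty":0,"tz":0,"wx":0,"wy":0,"wz":0},
  {"tx":0,"ty":0,"tz":0,"wx":0,"wy":0,"wz":0},
  {"tx":0,"ty":0,"tz":0,"wx":0,"wy":0,"wz":0},
  {"tx":0,"ty":0,"tz":0,"wx":0,"wy":0,"wz":0},
], gripper=6.0)

```text
time_s: 23.9
ee_pos: [554.1, -319.6, 26.5]
ee_rot: [180.0, -0.1, 16.5]
force: [0.5, 0.3, 0.1]
gripper_width: 58.4
gripper_force: 0.0
```

Emit:
move_arm([
  {"tx":0,"ty":0,"tz":-0.5,"wx":0,"wy":0,"wz":0},
  {"tx":0,"ty":0,"tz":-1.5,"wx":0,"wy":0,"wz":0},
  {"tx":0,"ty":0,"tz":-2.5,"wx":0,"wy":0,"wz":0},
  {"tx":-0.5,"ty":0,"tz":-3.5,"wx":0,"wy":0,"wz":0},
  {"tx":-2.0,"ty":0,"tz":-3.0,"wx":0,"wy":0,"wz":0},
  {"tx":-3.0,"ty":0,"tz":-2.5,"wx":0,"wy":0,"wz":0},
  {"tx":-3.0,"ty":2.0,"tz":-2.0,"wx":0,"wy":0,"wz":0},
  {"tx":-3.0,"ty":2.5,"tz":-1.0,"wx":0,"wy":0,"wz":0},
  {"tx":-3.0,"ty":2.5,"tz":0,"wx":0,"wy":0,"wz":0},
  {"tx":-3.0,"ty":2.5,"tz":0,"wx":0,"wy":0,"wz":0},
  {"tx":0,"ty":0,"tz":0,"wx":0,"wy":0,"wz":0},
  {"tx":0,"ty":0,"tz":0,"wx":0,"wy":0,"wz":0},
])

```text
time_s: 24.9
ee_pos: [411.7, -461.8, 191.7]
ee_rot: [179.9, -0.1, 16.3]
force: [-0.0, 0.4, 0.1]
gripper_width: 60.3
gripper_force: 0.0
```

```bash
python3 -c "
from h import *
s,p,R=st(); print(p,s['force'],s['time_s'])
fs=grab_frame('scene');ft=grab_frame('top');pickle.dump((fs,ft),open('f11.pkl','wb'))
c=np.zeros((600,800,3),np.uint8)
c[:,:400]=cv2.resize(fs['color'][135:255,250:330,::-1],(400,600),interpolation=2)
c[:,400:]=cv2.resize(ft['color'][130:250,390:470,::-1],(400,600),interpolation=2)
c[:200,640:]=cv2.resize(ft['color'][150:230,290:400,::-1],(160,200),interpolation=2)
cv2.imwrite('pics/c11.png',c)
"
```

```text
[ 411.67570638 -461.8362472   191.70831467] [-0.04087225  0.37273146  0.11249894] 24.9
```

View pics/c11.png

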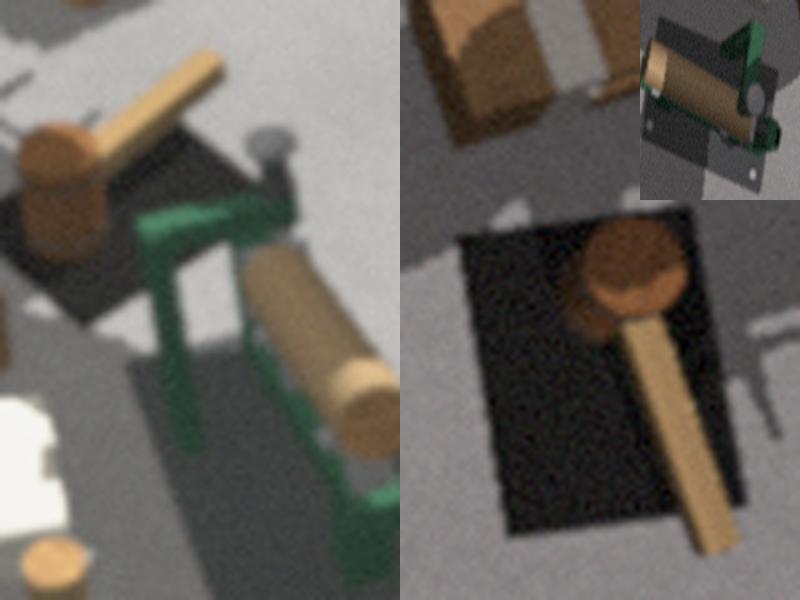

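```bash
python3 -c "
from workcell import env
print(env.job_done())"
```

```text
the job is handed in; nothing more can be done
None
```

The job is handed in at about 25 s of the 72 s: the roll was left released in the saddles against the pad, and the mallet blow drove the punch onto it (29 N at the bottom). The mallet is back upright on its mat, with no verdict returned.

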